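# Load the calibration stand and lock the span knob

### The job

Calibrate the load cell: thread the three loose ring weights onto the post of its round pan, largest at the bottom, then the middle one, smallest on top, each lowered gently and lying flat on the one below. With all three on, turn the bridge amplifier's span knob clockwise until its pointer line stands at the long thick mark of its scale, and only then pull the knob straight up, fully out, to lock it there. Leave the other things on the bench where they are.

Things in the scene. Friction and masses are not known exactly. Their poses are not given: they have to be found in the camera images.
- weight_large: Large ring weight, plain turned steel: 66 mm outer diameter, 20 mm bore, 20 mm thick, about 0.49 kg, lying flat on the bench. Origin at its centre (middle of the bore, half its thickness up); z is the bore's axis.
- weight_medium: Middle ring weight, plain turned steel: 52 mm outer diameter, 20 mm bore, 16 mm thick, about 0.23 kg, lying flat on the bench. Origin at its centre; z is the bore's axis.
- weight_small: Small ring weight, plain turned steel: 40 mm outer diameter, 20 mm bore, 12 mm thick, about 0.09 kg, lying flat on the bench. Origin at its centre; z is the bore's axis.
- cell: Load-cell calibration stand, fixed to the bench: a 150 x 100 x 10 mm dark steel base, an aluminium beam 32 mm wide along its x, and on top a round steel pan of 100 mm diameter whose upper face is 50 mm above the bench, with the weight post upright in its middle. The cell is delicate: it takes up to 80 N, and weights are to be set down, not let fall even 10 mm. Origin on the bench under the post; z up.
- pan (a point): Centre of the pan's upper face, at the foot of the post, 50 mm above the bench. The weights stack up from here (20 + 16 + 12 mm).
- post_tip (a point): Tip of the weight post, 58 mm above the pan (108 mm above the bench). The post is 16 mm in diameter for its lower 48 mm and then tapers over 10 mm to a flat 6 mm tip.
- span_grip (a point): Middle of the black bar grip of the span knob, on the knob's vertical axis, 78 mm above the bench when pushed in. The bar is 44 mm long, 14 mm wide and 25 mm high (12.5 mm above and below this point); its x axis lies along the bar towards the pointer end, z up. The 50 mm wide, 5 mm thick round skirt of the dial lies directly below the bar.
- span_mark (a point): Middle of the long thick black mark on the scale around the span knob, on the top panel of the amplifier (a grey case 200 x 160 mm, 60 mm high, fixed to the bench; the mark is 36 mm from the knob's axis). All the other scale lines are short and thin.
- span_dial (a joint): Angle of the span knob in rad, growing as it turns clockwise seen from above, 0 to 4.8. The pointer stands at the long mark at 2.90. It turns with slight friction (0.05 N m) and stays where it is left.
- span_pull (a joint): How far the span knob's grip is pulled out (straight up), in m: 0 pushed in, 0.008 fully out. It takes about 3 N to pull and stays where it is left.
- multimeter: Bystander: dark grey hand multimeter, 190 x 88 x 34 mm, lying on the bench. Origin under its centre.
- screwdriver: Bystander: screwdriver 160 mm long, dark handle 26 mm thick, lying along its x. Origin under its middle.
- pliers: Bystander: blue-handled pliers about 140 mm long, lying along their x. Origin under the pivot.
- wire_reel: Bystander: upright reel of copper wire, 64 mm in diameter, 50 mm high. Origin under its centre.
Mind the look-alikes: they are no part of the job. What is shaped like the weight_large but purple, red or yellow is not meant.

How it is judged:
By the outcome, as a careful person would: the job done as asked, in the order asked, and still so for the second after the job is handed in, with the robot touching nothing.
It also fails if it takes over 72 s, if anything falls off the work surface, if the arm or the gripper's body presses on something with over 40 N, if the wrist force passes 120 N, or if a joint passes its speed limit or range.

### The arm

A 6-joint arm with a two-finger parallel gripper is mounted at the origin on the work surface. World frame = base frame: x ahead of the robot, y to its left, z up, the work surface at z = 0. Lengths are in m, angles in rad, forces in N, time in s.
With the tool pointing down it reaches from about 0.375 to 0.975 m from the base axis. Payload 3.8 kg.
Tool frame: the origin (TCP) lies midway between the tips of the shut fingers; the grasp point (between the pads) lies 19 mm behind it; x points along the fingers, y is the direction in which the jaws open and shut, and the axes are right-handed (so a half turn about x gives the same grasp; the last joint's range is limited). The gripper opens to 85 mm and grips with 20 to 120 N. Pads are 22 mm wide; open, the fingers measure 114 mm over their backs; the gripper's body (76 mm by 85 mm) begins 54 mm behind the grasp point. The pads swing forward as they close: fully open they stand 13 mm farther back than shut.
Start: joints at [-1.371, 0.264, 1.604, -0, 1.274, -0.037], TCP at [0.158, -0.656, 0.231] pointing down, gripper open.
Joint ranges: [-2.63, 2.63], [-0.94, 2.18], [0.31, 2.57], [-1.31, 4.45], [0, 2.66], [-2.55, 2.55]. Speed limits (rad/s): [2.57, 2.57, 3.14, 3.14, 3.14, 3.14].

### API

Orientations are given as a rotation vector (axis times angle).
In Python, from workcell import read_state, read_camera, get_calibration, finish_job gives the robot as it stands. The module is installed in compiled form; this text tells all that it offers.
- The arm moves only by the shell command python3 -m creep 'ROWS' [FORCE]. ROWS is JSON, a list of rows, each a list of 3 entries, a list of its own where there are three numbers: the closure in counts, from 0 (fully open) to 255 (shut), then the shift along the world's x, y, z in mm, then the turn about the world's z in rad. In form: [[hand, [tx, ty, tz], spin], ...]. A call has exactly 8 rows; each row shifts and turns the commanded pose from where the row before left it; what a row does not reach is not made up. A row lasts 1/12 s, in which the tool goes at most 41.7 mm and 7.16 degrees, less where a joint would pass 70% of its speed; a pose out of reach is approached as far as the arm can. A call is refused whole if a number of a shift passes 41.7 or a number of a turn 0.125, either way. A call with a gripper value outside its range is refused whole. The fingers move at their own pace and stop on an object; FORCE is the grip in N (left out, the last holds). Time passes only in rows, so rows that do not move let the fingers close, or fill a call up. It gives the time, the measured TCP pose, the force and the opening at its end, in the units of the state.
- read_state(): the state, without advancing time (a new reading comes with each control period).
- read_camera(name): name is "scene" or "top"; returns (picture, depth): 420x560x3 uint8, blue, green, red; 420x560 float32, m along the optical axis (not along the pixel's ray), 0 where there is no reading.
- get_calibration(name): a dict with "K" (3x3 intrinsics, pixels), "k1" (the pictures are not rectified: a ray, as slopes to the right and down, at radius r is drawn at 1 + k1 r^2 times it, then the intrinsics apply), "eye" and "orientation" of the camera in the world. Camera axes: x right, y down, z forward; pixel columns grow to the right and rows downward; lengths in m; the calibration is good to about 2 mm. A picture is of the moment at which its call begins. get_calibration takes no time and is no camera call.
- finish_job(): hands the job in, once; it reports no verdict.
The state is a dict: "time": time; "q": joint angles; "joint_vel": joint speeds; "joint_torque": joint torques, N m; "tool_pos": TCP position; "tcp_rot": TCP orientation; "wrist_force": force on the tool from outside, world axes, zero at the start; "torque": the same for the moment, N m; "width": opening from 0.0 (shut) to 1.0 (fully open).
Only numpy, scipy, OpenCV 4.12 (cv2) and the standard library are available. Lean on these libraries where they do the work, as an engineer would, in place of code of your own. Each camera call takes 0.05 s, during which the arm holds its last target.

## Working session

There is one attempt and no reset: what is moved stays moved. The work goes in short steps, Python scripts to look and compute and a shell command to move; the robot and the scene stay as the last step left them, time stands still between calls to the robot, and variables do not carry over. Pictures are saved under pics/ and viewed, and the job is handed in when it is done.

```bash
mkdir -p pics; cat > h.py <<'E'
import numpy as np, cv2
from workcell import *
from scipy.spatial.transform import Rotation as R
def cal(n):
    c=get_calibration(n); o=np.array(c['orientation'],float)
    Rm=o if o.shape==(3,3) else R.from_rotvec(o).as_matrix()
    return np.array(c['K']),float(c['k1']),np.array(c['eye']),Rm
def world(n,uv,depth=None,z=None):
    K,k1,e,Rm=cal(n); uv=np.atleast_2d(np.array(uv,float))
    s=cv2.undistortPoints(uv.reshape(-1,1,2),K,np.array([k1,0,0,0.])).reshape(-1,2)
    d=np.c_[s,np.ones(len(s))]
    if depth is not None: return e+(d*np.atleast_1d(depth)[:,None])@Rm.T
    w=d@Rm.T
    return e+w*((z-e[2])/w[:,2])[:,None]
def pix(n,P):
    K,k1,e,Rm=cal(n); P=(np.atleast_2d(P)-e)@Rm
    return cv2.projectPoints(P,np.zeros(3),np.zeros(3),K,np.array([k1,0,0,0.]))[0].reshape(-1,2)
E
python3 - <<'E'
from h import *
print(get_calibration('top'),get_calibration('scene'))
for n in('top','scene'):
    p,d=read_camera(n); cv2.imwrite(f'pics/{n}0.png',p); np.save(f'{n}0.npy',d)
s=read_state();print(s)
E
```

```text
{'K': array([[503.10910167,   0.        , 285.07949241],
       [  0.        , 503.10910167, 208.90347965],
       [  0.        ,   0.        ,   1.        ]]), 'k1': -0.16645828448278419, 'eye': array([0.28450675, 0.01055096, 1.22738993]), 'orientation': array([-1.98944743,  2.23108582, -0.23539644])} {'K': array([[542.4425689 ,   0.        , 280.04885214],
       [  0.        , 542.4425689 , 215.0637854 ],
       [  0.        ,   0.        ,   1.        ]]), 'k1': 0.06271302779419648, 'eye': array([ 1.03625961, -0.49296405,  0.99358041]), 'orientation': array([-2.32440575, -0.9545546 ,  0.34982425])}
{'time': 0.1, 'q': array([-1.37092928e+00,  2.64715614e-01,  1.60524397e+00, -3.10722035e-05,
        1.27370417e+00, -3.69013193e-02]), 'joint_vel': array([-0.00167048, -0.00173808, -0.00283435, -0.00127042,  0.00135491,
        0.00080803]), 'joint_torque': array([ 4.40806771e-04, -5.16706610e+01, -3.68590164e+01, -5.36442417e-05,
        6.31798306e-03,  1.31250420e-05]), 'tool_pos': array([ 0.1581848 , -0.6555192 ,  0.23005752]), 'tcp_rot': array([ 2.09648421,  0.25156788, -2.09690266]), 'wrist_force': array([-0.84358596, -0.07874248,  0.8271205 ]), 'torque': array([ 0.00938751,  0.01161439, -0.01233285]), 'width': 1.0007296689230512}
```

View pics/top0.png

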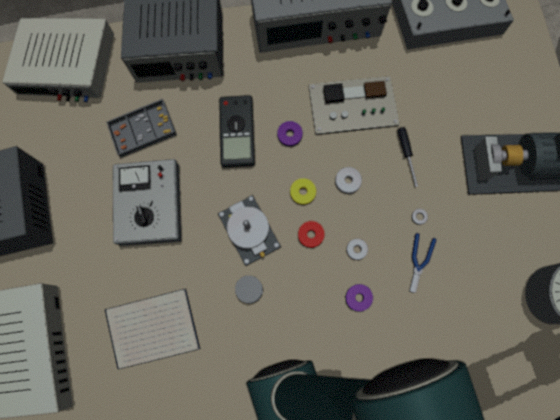

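View pics/scene0.png

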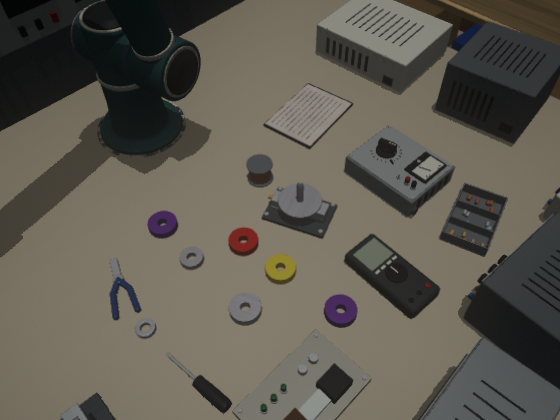

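Candidates in top view: plain steel rings at (348,180) large, (357,249) medium and (420,216) small. Look-alikes are purple (290,133) and (359,298), yellow (303,191) and red (311,235). The pan is at (248,226) and the knob at (144,215). Now a close crop and measurement.

```bash
python3 - <<'E'
from h import *
p=cv2.imread('pics/top0.png'); d=np.load('top0.npy')
a=cv2.resize(p[150:280,230:440],None,fx=3.8,fy=3.8,interpolation=cv2.INTER_CUBIC)
b=cv2.resize(p[155:250,105:190],None,fx=6,fy=6,interpolation=cv2.INTER_CUBIC)
cv2.imwrite('pics/c1.png',cv2.convertScaleAbs(a,alpha=1.3));cv2.imwrite('pics/c2.png',cv2.convertScaleAbs(b,alpha=1.3))
v,u=np.mgrid[0:420,0:560]; W=world('top',np.c_[u.ravel(),v.ravel()],depth=d.ravel()).reshape(420,560,3)
np.save('W0.npy',W)
g=p.astype(int)
for n,(cu,cv),r,zz in (('L',(348,180),20,.02),('M',(357,249),16,.016),('S',(420,216),13,.012),('pan',(248,226),30,.05)):
    m=((u-cu)**2+(v-cv)**2<r*r)
    pts=W[m]; 
    top=pts[abs(pts[:,2]-zz)<.006] if n!='S' else pts[abs(pts[:,2]-zz)<.005]
    (c,rad)=cv2.minEnclosingCircle(top[:,:2].astype(np.float32))
    print(n,len(top),'med z',np.median(top[:,2]),'mean',top[:,:2].mean(0),'enc',c,rad*2)
    # brightness based
    m2=m&(g.min(2)>120); uu=np.c_[u[m2],v[m2]]
    if len(uu)>5:
        w=world('top',uu,z=zz); c,rad=cv2.minEnclosingCircle(w[:,:2].astype(np.float32)); print('   bright',len(uu),c,rad*2)
    if n=='pan':
        t=pts[pts[:,2]>.085]; print('post',len(t),t.mean(0) if len(t) else 0)
m=(abs(u-144)<14)&(abs(v-215)<14)
t=W[m];t=t[t[:,2]>.08];print('knob',len(t),t.mean(0),t[:,2].max())
t=W[m];print(np.median(t[:,2]))
print('table', np.median(W[280:290,300:340,2]))
E
```

```text
L 464 med z 0.019561673108043576 mean [ 0.60005204 -0.18020299] enc (0.6005347967147827, -0.18035098910331726) 0.0665929988026619
   bright 452 (0.6020668148994446, -0.1818944364786148) 0.06507006287574768
M 305 med z 0.015830981598737193 mean [ 0.42650955 -0.17813762] enc (0.4269891083240509, -0.17815962433815002) 0.05327955633401871
   bright 286 (0.42743387818336487, -0.18025104701519012) 0.051933541893959045
S 147 med z 0.011774238272507453 mean [ 0.49019695 -0.34746008] enc (0.4895036816596985, -0.3473931550979614) 0.041583023965358734
   bright 117 (0.48994866013526917, -0.34818199276924133) 0.03817155212163925
pan 1333 med z 0.049925589937044546 mean [0.5061032  0.07834791] enc (0.507368803024292, 0.07962970435619354) 0.12431503087282181
   bright 1405 (0.5079761147499084, 0.07909885048866272) 0.13948379456996918
post 53 [0.45819773 0.0635189  0.33535722]
knob 120 [0.55052442 0.31654936 0.10827743] 1.2273899346903885
0.06262312750103471
table -0.0001825860523280154
```

View pics/c1.png

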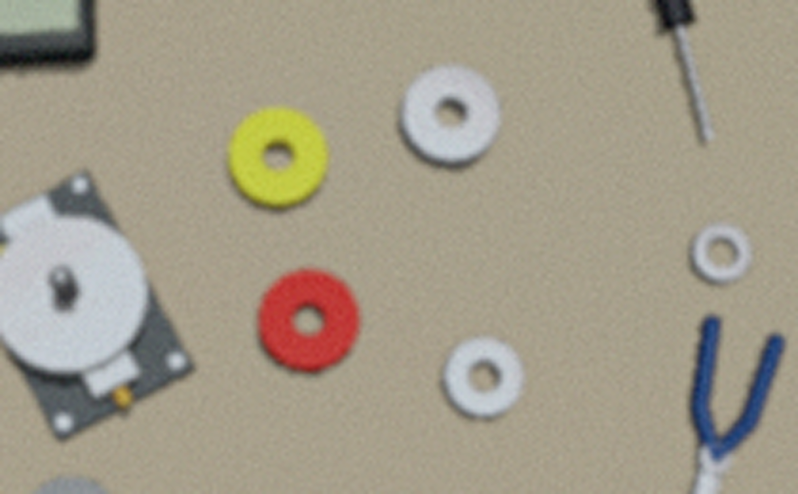

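View pics/c2.png

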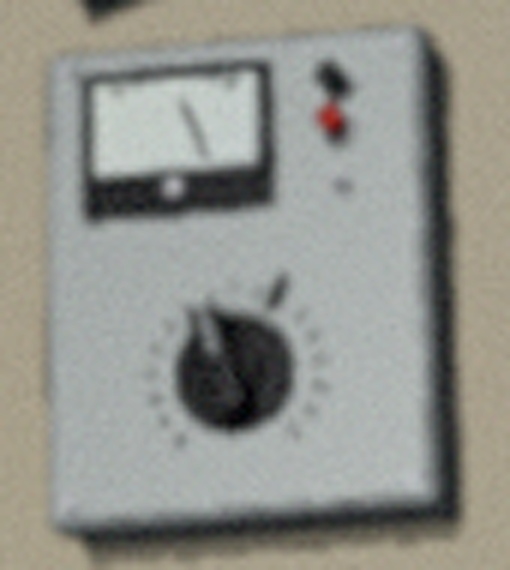

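```bash
python3 - <<'E'
from h import *
from scipy.optimize import least_squares
s=read_state(); print(R.from_rotvec(s['tcp_rot']).as_matrix().round(3))
for n,uvs in (('top',dict(pan=(248,226),knob=(144,215))),('scene',dict(pan=(300,203),knob=(388,150),L=(246,308),M=(191,258),S=(145,328)))):
    d=read_camera(n)[1] if n=='scene' else np.load('top0.npy')
    p=cv2.imread(f'pics/{n}0.png')
    v,u=np.mgrid[0:420,0:560]; d=np.where(d>0,d,np.nan); W=world(n,np.c_[u.ravel(),v.ravel()],depth=d.ravel()).reshape(420,560,3)
    np.save(f'W_{n}.npy',W)
    def reg(c,r): return (abs(u-c[0])<r)&(abs(v-c[1])<r)
    P=W[reg(uvs['pan'],34)]; 
    post=P[(P[:,2]>.07)&(P[:,2]<.112)]; print(n,'post',len(post),np.median(post,0),post.min(0),post.max(0))
    tip=post[post[:,2]>.103]; print(' tip',len(tip),tip.mean(0) if len(tip) else '')
    pan=P[(abs(P[:,2]-.05)<.0025)]
    hull=cv2.convexHull(pan[:,:2].astype(np.float32)).reshape(-1,2)
    f=least_squares(lambda x:np.hypot(*(hull-x[:2]).T)-x[2],[*np.median(pan[:,:2],0),.05],loss='soft_l1',f_scale=.001)
    print(' pan',len(pan),np.median(pan[:,2]),f.x, np.median(abs(f.fun)))
    K=W[reg(uvs['knob'],22)]; bar=K[(K[:,2]>.082)&(K[:,2]<.097)]
    if len(bar)>5:
        (c,sz,a)=cv2.minAreaRect(bar[:,:2].astype(np.float32)); print(' bar',len(bar),c,sz,a,'medz',np.median(bar[:,2]),'mean',bar.mean(0))
    sk=K[(K[:,2]>.0625)&(K[:,2]<.082)]; print(' skirt',len(sk),np.median(sk,0),cv2.minEnclosingCircle(sk[:,:2].astype(np.float32)))
    print(' panel z',np.median(K[:,2]))
    for k,zz,r in(('L',.02,22),('M',.016,18),('S',.012,13)):
        if k in uvs:
            Q=W[reg(uvs[k],r)];Q=Q[abs(Q[:,2]-zz)<.0035];c,rad=cv2.minEnclosingCircle(Q[:,:2].astype(np.float32));print(k,len(Q),np.median(Q[:,2]),c,rad*2,Q.mean(0))
# mark pixel via crop (279,290)/6
print(world('top',[[105+279/6,155+290/6],[105+272/6,155+305/6],[105+285/6,155+275/6],[105+205/6,155+320/6]],z=.06))
E
```

```text
[[-0.     0.235 -0.972]
 [ 0.002 -0.972 -0.235]
 [-1.    -0.002 -0.   ]]
top post 53 [0.50225585 0.07699179 0.09995495] [0.49701995 0.07008936 0.07022334] [0.5119514  0.08495958 0.11011898]
 tip 16 [0.504512   0.07770354 0.10595659]
 pan 957 0.05001053687822643 [0.50534064 0.07788406 0.04967722] 0.00038143681379226857
 bar 112 (0.5554313063621521, 0.3224421739578247) (0.0439145527780056, 0.015084351412951946) 11.012511253356934 medz 0.0898993424962019 mean [0.55540747 0.32208105 0.08975151]
 skirt 389 [0.55284347 0.31530375 0.064221  ] ((0.5563780069351196, 0.32306331396102905), 0.06964755058288574)
 panel z nan
scene post 92 [0.50884564 0.0757784  0.09366871] [0.50106588 0.07066997 0.07006005] [0.51499102 0.08570319 0.10786987]
 tip 17 [0.50679176 0.07799852 0.10581578]
 pan 910 0.050008403374879606 [0.46437109 0.07394427 0.07631908] 0.007355989023355332
 bar 124 (0.5542431473731995, 0.32176482677459717) (0.04368716478347778, 0.021957773715257645) 4.309840202331543 medz 0.09034417215607748 mean [0.55555527 0.32179055 0.08955821]
 skirt 571 [0.5648364  0.31490818 0.06433037] ((0.5620700120925903, 0.3277657628059387), 0.07676264643669128)
 panel z nan
L 658 0.019903533669096585 (0.6018299460411072, -0.18130432069301605) 0.06787748634815216 [ 0.60232333 -0.18191817  0.01991072]
M 305 0.01577999028550936 (0.42660605907440186, -0.17991769313812256) 0.0541430227458477 [ 0.42754708 -0.17982383  0.01580363]
S 213 0.012179053785321692 (0.48956921696662903, -0.34535452723503113) 0.04088367149233818 [ 0.49054705 -0.34608852  0.01210355]
[[0.58546074 0.30299784 0.06      ]
 [0.5796195  0.30621087 0.06      ]
 [0.59136066 0.30019203 0.06      ]
 [0.57662597 0.33403376 0.06      ]]
```

Large is at (0.601,-0.181), medium (0.427,-0.179) and small (0.490,-0.347). The post is at (0.505,0.078) and the knob axis at (0.555,0.322). The mark comes out 36 mm from the knob axis, as it should, and the sizes and heights match. Pointer is about +11° and the mark about -32.5°, so the turn is about 0.76 rad clockwise. Crop c1 confirms the three grey rings at (450,115), (483,377) and (721,253). Moving to the large ring.

```bash
python3 -m creep '[[0,[27.7,29.6,-8],0],[0,[27.7,29.6,-8],0],[0,[27.7,29.6,-8],0],[0,[27.7,29.6,-8],0],[0,[27.7,29.6,-8],0],[0,[27.7,29.6,-8],0],[0,[27.7,29.6,-8],0],[0,[27.7,29.6,-8],0]]' 60
python3 -m creep '[[0,[27.7,29.6,-8],0],[0,[27.7,29.6,-8],0],[0,[27.7,29.6,-8],0],[0,[27.7,29.6,-8],0],[0,[27.7,29.6,-8],0],[0,[27.7,29.6,-8],0],[0,[27.7,29.6,-8],0],[0,[27.7,29.6,-8],0]]'; python3 -c "
from h import *
print(read_state()['q'])"
```

```text
time: 0.82
tool_pos: [0.3808, -0.4176, 0.1668]
tcp_rot: [2.096, 0.249, -2.096]
wrist_force: [0.1, -0.7, 0.2]
width: 1.0
time: 1.48
tool_pos: [0.6024, -0.1807, 0.1027]
tcp_rot: [2.095, 0.25, -2.096]
wrist_force: [-0.0, -0.3, 0.3]
width: 1.004
[-3.31021906e-01  2.85009329e-01  1.82679679e+00 -5.66076701e-05
  1.03015438e+00  1.00287540e+00]
```

```bash
python3 -m creep '[[0,[-1.4,0,-15],0],[0,[0,0,-15],0],[0,[0,0,-15],0],[0,[0,0,-15],0],[0,[0,0,-15],0],[0,[0,0,-15],0],[0,[0,0,-8],0],[0,[0,0,-7],0]]'
python3 -m creep '[[255,[0,0,0],0],[255,[0,0,0],0],[255,[0,0,0],0],[255,[0,0,0],0],[255,[0,0,0],0],[255,[0,0,0],0],[255,[0,0,0],0],[255,[0,0,0],0]]' 60
```

```text
time: 2.15
tool_pos: [0.5993, -0.1822, -0.0031]
tcp_rot: [2.094, 0.25, -2.098]
wrist_force: [-0.8, 0.3, -0.2]
width: 0.999
time: 2.82
tool_pos: [0.6006, -0.1827, -0.0011]
tcp_rot: [2.097, 0.249, -2.095]
wrist_force: [-0.1, -0.0, 0.2]
width: 0.748
```

```bash
python3 - <<'E'
from h import *
for n in('top','scene'):
    p,d=read_camera(n); cv2.imwrite(f'pics/{n}1.png',p)
p=cv2.imread('pics/scene1.png');cv2.imwrite('pics/s1c.png',cv2.resize(p[200:380,150:390],None,fx=3.2,fy=3.2,interpolation=cv2.INTER_CUBIC))
E
```

```text
(no output)
```

View pics/s1c.png

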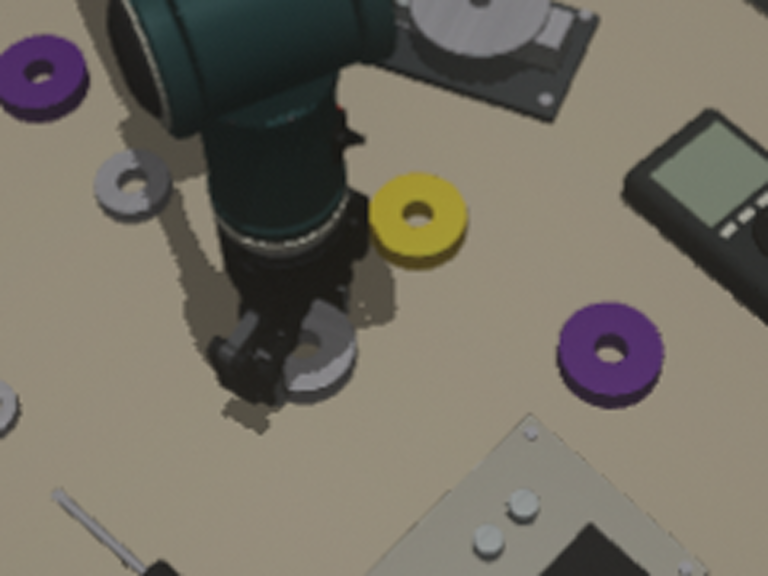

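```bash
python3 -m creep '[[255,[0,0,5],0],[255,[0,0,10],0],[255,[0,0,20],0],[255,[0,0,25],0],[255,[0,0,25],0],[255,[0,0,25],0],[255,[0,0,25],0],[255,[0,0,5],0]]'
python3 -m creep '[[255,[-6,16,0],0],[255,[-12,32.5,0],0],[255,[-13,36,0],0],[255,[-13,36,0],0],[255,[-13,36,0],0],[255,[-13,36,0],0],[255,[-13,36,0],0],[255,[-9,20,0],0]]'
python3 -m creep '[[255,[-3,11,0],0],[255,[0,0,0],0],[255,[0,0,0],0],[255,[0,0,0],0],[255,[0,0,0],0],[255,[0,0,0],0],[255,[0,0,0],0],[255,[0,0,0],0]]'
python3 - <<'E'
from h import *
for n in('top','scene'):
    p,d=read_camera(n); cv2.imwrite(f'pics/{n}2.png',p); np.save(n+'2.npy',d)
for n,c in(('scene',(300,190)),('top',(248,226))):
    p=cv2.imread(f'pics/{n}2.png');x,y=c;cv2.imwrite(f'pics/{n}2c.png',cv2.resize(p[y-70:y+70,x-80:x+80],None,fx=4,fy=4,interpolation=cv2.INTER_CUBIC))
P=np.array([read_state()['tool_pos']]);print(P)
E
```

```text
time: 3.58
tool_pos: [0.6029, -0.1835, 0.1439]
tcp_rot: [2.102, 0.245, -2.087]
wrist_force: [2.2, -0.6, -2.4]
width: 0.741
time: 4.25
tool_pos: [0.5046, 0.0692, 0.1363]
tcp_rot: [2.092, 0.253, -2.1]
wrist_force: [-0.4, 0.3, -5.2]
width: 0.743
time: 4.92
tool_pos: [0.5054, 0.0763, 0.1382]
tcp_rot: [2.096, 0.248, -2.097]
wrist_force: [-0.6, -0.3, -4.4]
width: 0.749
[[0.50530105 0.07652208 0.13827638]]
```

View pics/scene2c.png

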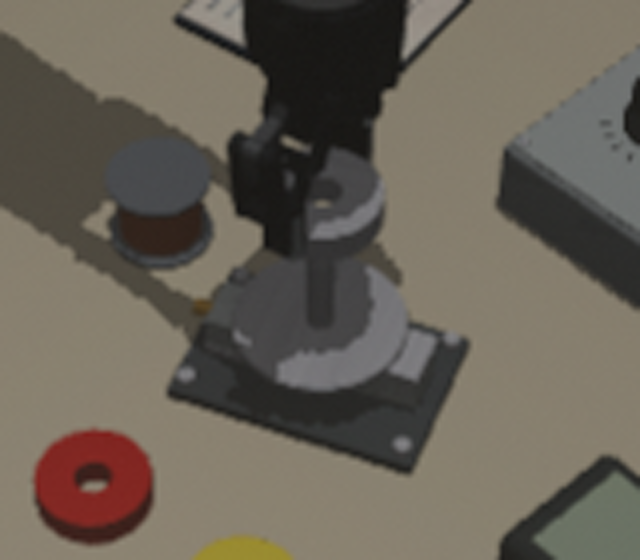

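View pics/top2c.png

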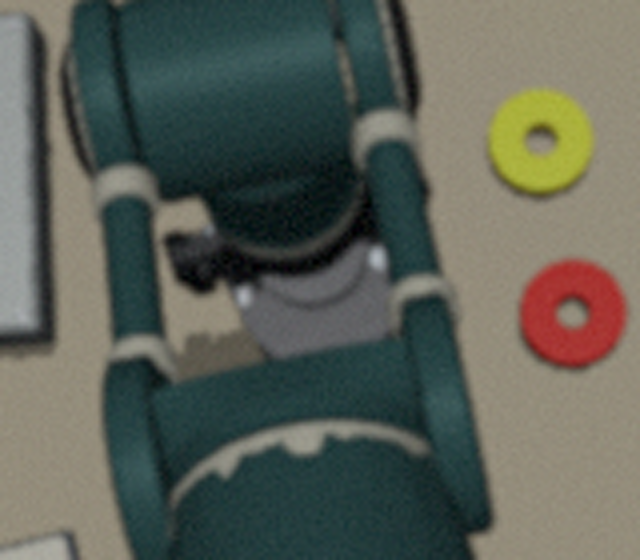

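The scene view shows the large ring held flat right over the post (crop (330,195), post tip (320,255)). Now I'll measure its centre from the depth.

```bash
cat >> h.py <<'E'
from scipy.optimize import least_squares
def ringfit(n,d,c0,ztop,rad,tol=.003):
    v,u=np.mgrid[0:420,0:560]; W=world(n,np.c_[u.ravel(),v.ravel()],depth=np.where(d>0,d,np.nan).ravel())
    near=np.hypot(W[:,0]-c0[0],W[:,1]-c0[1])
    side=W[(abs(near-rad)<.008)&(W[:,2]<ztop-.003)&(W[:,2]>ztop-.014)]
    top=W[(near<rad+.006)&(abs(W[:,2]-ztop)<tol)]
    return W,side,top
E
python3 - <<'E'
from h import *
d=np.load('scene2.npy'); 
W,side,top=ringfit('scene',d,(.505,.0765),.159,.033,.006)
print(len(top),np.median(top[:,2]),np.percentile(top[:,2],[5,25,50,75,95]))
e=cal('scene')[2]
# camera facing side points (not finger): fit circle with fixed radius
f=least_squares(lambda x:np.hypot(side[:,0]-x[0],side[:,1]-x[1])-.033,[.505,.0765],loss='soft_l1',f_scale=.0007)
print('side',len(side),f.x,np.median(abs(f.fun)))
b=W[(np.hypot(W[:,0]-.505,W[:,1]-.0765)<.036)&(W[:,2]>.125)&(W[:,2]<.175)]
print(np.histogram(b[:,2],bins=np.arange(.125,.176,.004)))
# projected model on picture
t=np.linspace(0,2*np.pi,80)
img=cv2.imread('pics/scene2.png')
big=cv2.resize(img[140:230,240:360],None,fx=6,fy=6,interpolation=cv2.INTER_CUBIC)
for r,z in((.033,.159),(.01,.159),(.033,.139),(.003,.108),(.05,.05)):
    c=(.5053,.0765) if z>.11 else (.5053,.0779)
    q=pix('scene',np.c_[c[0]+r*np.cos(t),c[1]+r*np.sin(t),0*t+z]); q=(q-[240,140]+.5)*6-.5
    cv2.polylines(big,[q.astype(np.int32)],True,(0,255,255) if z>.11 else (0,255,0),1)
cv2.imwrite('pics/ov2.png',big)
E
```

```text
364 0.1590988052409506 [0.1554155  0.15785416 0.15909881 0.16025017 0.1623431 ]
side 84 [0.50722782 0.07668718] 0.0010808502784559158
(array([  0,   0,   0,   7,  27,  30,  41,  40, 263,  45,  14,  15]), array([0.125, 0.129, 0.133, 0.137, 0.141, 0.145, 0.149, 0.153, 0.157,
       0.161, 0.165, 0.169, 0.173]))
```

View pics/ov2.png

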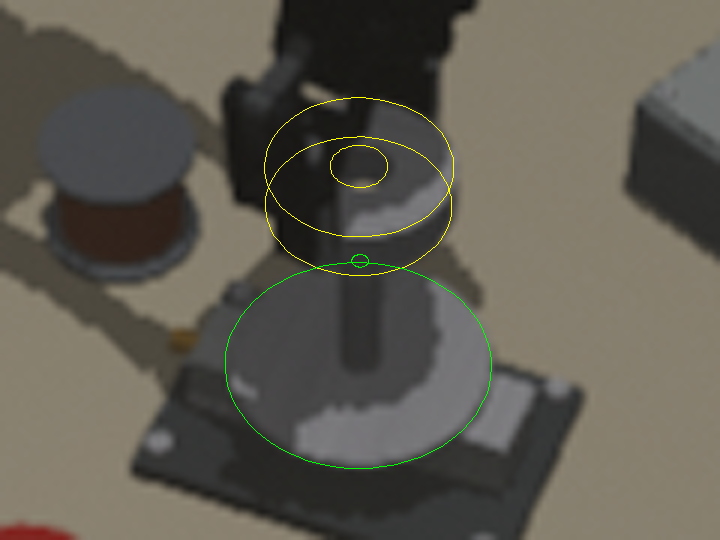

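```bash
python3 -m creep '[[255,[0,1,-5],0],[255,[0,0,-6],0],[255,[0,0,-6],0],[255,[0,0,-6],0],[255,[0,0,-6],0],[255,[0,0,-5],0],[255,[0,0,-5],0],[255,[0,0,-3],0]]'
python3 -m creep '[[255,[0,0,-2],0],[255,[0,0,-3],0],[255,[0,0,-3],0],[255,[0,0,-4],0],[255,[0,0,-4],0],[255,[0,0,-4],0],[255,[0,0,-4],0],[255,[0,0,-3],0]]'
```

```text
time: 5.68
tool_pos: [0.5046, 0.0779, 0.0953]
tcp_rot: [2.094, 0.249, -2.097]
wrist_force: [-0.6, 0.6, -4.6]
width: 0.746
time: 6.35
tool_pos: [0.5047, 0.0781, 0.0687]
tcp_rot: [2.095, 0.25, -2.097]
wrist_force: [-3.3, 2.4, -2.1]
width: 0.742
```

```bash
python3 -m creep '[[255,[-1,0.6,0],0],[255,[0,0,-1],0],[255,[0,0,-2],0],[255,[0,0,-2],0],[255,[0,0,-2],0],[255,[0,0,-2],0],[255,[0,0,-2],0],[255,[0,0,-1],0]]'
```

```text
time: 7.02
tool_pos: [0.5042, 0.0785, 0.057]
tcp_rot: [2.096, 0.249, -2.096]
wrist_force: [0.3, 0.6, -5.3]
width: 0.75
```

```bash
python3 -m creep '[[255,[0,0,-1],0],[255,[0,0,-1],0],[255,[0,0,-1],0],[255,[0,0,-1],0],[255,[0,0,-1],0],[255,[0,0,-0.7],0],[255,[0,0,-0.7],0],[255,[0,0,-0.6],0]]'
```

```text
time: 7.68
tool_pos: [0.5041, 0.0786, 0.0502]
tcp_rot: [2.096, 0.249, -2.096]
wrist_force: [-0.9, -0.7, -5.1]
width: 0.748
```

```bash
python3 -m creep '[[255,[0,0,-0.4],0],[255,[0,0,-0.4],0],[255,[0,0,-0.4],0],[255,[0,0,-0.4],0],[255,[0,0,-0.4],0],[255,[0,0,0],0],[255,[0,0,0],0],[255,[0,0,0],0]]'
```

```text
time: 8.35
tool_pos: [0.5042, 0.0785, 0.0488]
tcp_rot: [2.096, 0.249, -2.096]
wrist_force: [-3.0, -1.1, 3.7]
width: 0.744
```

Contact: the force went from -5 to +3.7 N at the expected height. Releasing, then rising.

```bash
python3 -m creep '[[0,[0,0,0],0],[0,[0,0,0],0],[0,[0,0,0],0],[0,[0,0,0],0],[0,[0,0,0],0],[0,[0,0,5],0],[0,[0,0,8],0],[0,[0,0,10],0]]'
python3 -m creep '[[0,[0,0,25],0],[0,[0,0,30],0],[0,[-10,-30,10],0],[0,[-12,-39,0],0],[0,[-12,-39,0],0],[0,[-12,-39,0],0],[0,[-12,-39,0],0],[0,[-12,-39,0],0]]'
python3 - <<'E'
from h import *
for n in('top','scene'):
    p,d=read_camera(n); cv2.imwrite(f'pics/{n}3.png',p); np.save(n+'3.npy',d)
p=cv2.imread('pics/scene3.png');cv2.imwrite('pics/s3c.png',cv2.resize(p[140:270,220:380],None,fx=4,fy=4,interpolation=cv2.INTER_CUBIC))
E
```

```text
time: 9.02
tool_pos: [0.5037, 0.0785, 0.0716]
tcp_rot: [2.095, 0.249, -2.097]
wrist_force: [0.4, -0.6, 0.3]
width: 0.998
time: 9.68
tool_pos: [0.4339, -0.1482, 0.1379]
tcp_rot: [2.097, 0.249, -2.092]
wrist_force: [0.3, -0.4, 0.2]
width: 0.996
```

View pics/s3c.png

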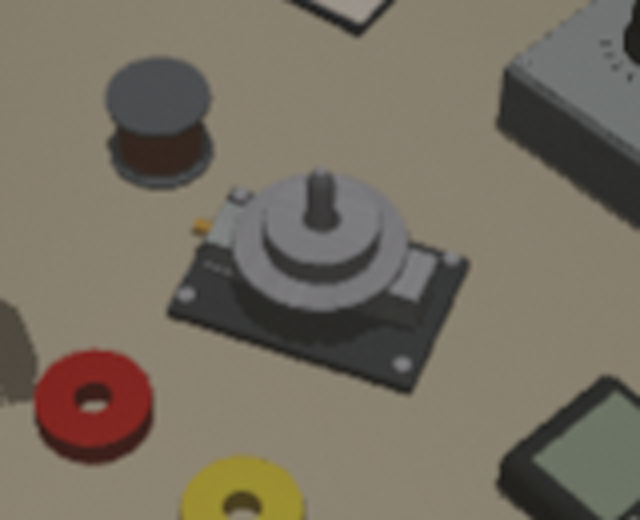

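The large ring lies flat on the pan at (320,225) in the crop. Next the medium one.

```bash
python3 -m creep '[[0,[-7,-31,-10],0],[0,[0,0,-20],0],[0,[0,0,-20],0],[0,[0,0,-20],0],[0,[0,0,-20],0],[0,[0,0,-20],0],[0,[0,0,-14],0],[0,[0,0,-8],0]]'
python3 -m creep '[[0,[0,0,-5],0],[255,[0,0,0],0],[255,[0,0,0],0],[255,[0,0,0],0],[255,[0,0,0],0],[255,[0,0,0],0],[255,[0,0,0],0],[255,[0,0,0],0]]' 50
```

```text
time: 10.45
tool_pos: [0.4267, -0.1764, 0.0033]
tcp_rot: [2.095, 0.251, -2.097]
wrist_force: [-0.2, -0.2, 0.4]
width: 1.004
time: 11.12
tool_pos: [0.4286, -0.1781, 0.0007]
tcp_rot: [2.098, 0.248, -2.093]
wrist_force: [-0.6, 0.5, 7.3]
width: 0.576
```

```bash
python3 -m creep '[[255,[0,0,5],0],[255,[0,0,10],0],[255,[0,0,20],0],[255,[0,0,25],0],[255,[0,0,25],0],[255,[0,0,25],0],[255,[0,0,25],0],[255,[2,5,5],0]]'
python3 -m creep '[[255,[6,17,0],0],[255,[10,35,0],0],[255,[11,36,0],0],[255,[11,36,0],0],[255,[11,36,0],0],[255,[11,36,0],0],[255,[10,35,0],0],[255,[4,20,0],0]]'
python3 -m creep '[[255,[0,0,0],0],[255,[0,0,0],0],[255,[0,0,0],0],[255,[0,0,0],0],[255,[0,0,0],0],[255,[0,0,0],0],[255,[0,0,0],0],[255,[0,0,0],0]]'
cat >> h.py <<'E'
def overlay(tag,c,ztop,th,rad,post=(.5053,.0779)):
    img,d=read_camera('scene'); np.save(f'scene{tag}.npy',d)
    t=np.linspace(0,2*np.pi,80)
    big=cv2.resize(img[130:230,240:360],None,fx=6,fy=6,interpolation=cv2.INTER_CUBIC); big=cv2.convertScaleAbs(big,alpha=1.5)
    raw=big.copy()
    for r,z,cc in((rad,ztop,c),(.01,ztop,c),(rad,ztop-th,c),(.003,.108,post),(.033,.07,post)):
        q=pix('scene',np.c_[cc[0]+r*np.cos(t),cc[1]+r*np.sin(t),0*t+z]); q=(q-[240,130]+.5)*6-.5
        cv2.polylines(big,[q.astype(np.int32)],True,(0,255,255) if cc is c else (0,255,0),1)
    cv2.imwrite(f'pics/ov{tag}.png',big)
    W,side,top=ringfit('scene',d,c,ztop,rad,.003)
    side=side[side[:,2]>ztop-th+.002]
    f=least_squares(lambda x:np.hypot(side[:,0]-x[0],side[:,1]-x[1])-rad,c,loss='soft_l1',f_scale=.0007)
    print('side',len(side),f.x,'topz',len(top),np.median(top[:,2]))
E
python3 - <<'E'
from h import *
s=read_state();p=s['tool_pos'];print(p)
overlay('4',(p[0]-.001,p[1]),p[2]+.016-.0005,.016,.026)
E
```

```text
time: 11.78
tool_pos: [0.4315, -0.174, 0.1442]
tcp_rot: [2.101, 0.244, -2.087]
wrist_force: [0.7, -0.7, -2.1]
width: 0.573
time: 12.45
tool_pos: [0.5031, 0.0822, 0.1384]
tcp_rot: [2.095, 0.253, -2.096]
wrist_force: [0.5, -0.6, -1.9]
width: 0.58
time: 13.12
tool_pos: [0.5031, 0.078, 0.1394]
tcp_rot: [2.097, 0.248, -2.096]
wrist_force: [0.8, -0.5, -1.3]
width: 0.576
[0.50313446 0.07795862 0.1393528 ]
side 62 [0.50188481 0.07693751] topz 168 0.1542876403081197
```

View pics/ov4.png

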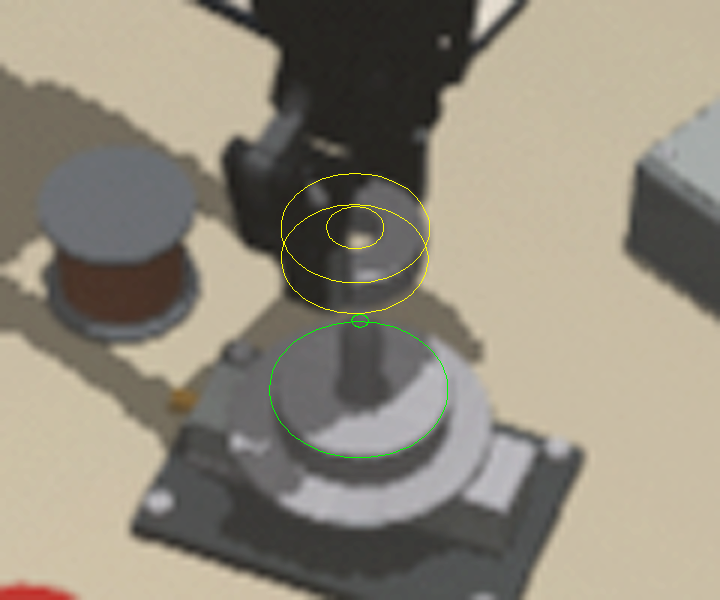

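The medium ring sits about 2 to 3 mm behind the TCP in x: the real lower rim is at (360,306) against the overlay's 313. Shifting and checking again just above the tip.

```bash
python3 -m creep '[[255,[3.7,1.3,0],0],[255,[0,0,-4],0],[255,[0,0,-5],0],[255,[0,0,-5],0],[255,[0,0,-5],0],[255,[0,0,-4],0],[255,[0,0,0],0],[255,[0,0,0],0]]'
python3 - <<'E'
from h import *
s=read_state();p=s['tool_pos'];print(p)
overlay('5',(.5053,.0779),p[2]+.016-.0007,.016,.026)
E
```

```text
time: 13.83
tool_pos: [0.5064, 0.0798, 0.1157]
tcp_rot: [2.094, 0.249, -2.097]
wrist_force: [0.3, 1.2, -2.7]
width: 0.577
[0.50636954 0.07983087 0.11566213]
side 64 [0.50488103 0.07807586] topz 159 0.13052907976724604
```

View pics/ov5.png

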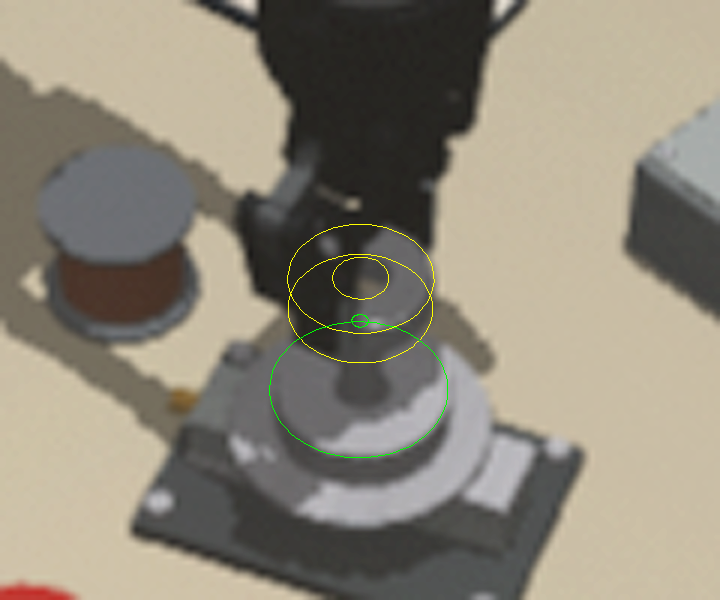

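```bash
python3 -m creep '[[255,[1.1,-0.6,0],0],[255,[0,0,-2],0],[255,[0,0,-3],0],[255,[0,0,-3],0],[255,[0,0,-3],0],[255,[0,0,-3],0],[255,[0,0,-3],0],[255,[0,0,-2],0]]'
```

```text
time: 14.55
tool_pos: [0.5076, 0.0792, 0.0967]
tcp_rot: [2.095, 0.249, -2.097]
wrist_force: [-0.2, 0.8, -2.7]
width: 0.575
```

```bash
python3 -m creep '[[255,[0,0,-1],0],[255,[0,0,-2],0],[255,[0,0,-2],0],[255,[0,0,-2],0],[255,[0,0,-2],0],[255,[0,0,-2],0],[255,[0,0,-2],0],[255,[0,0,-1],0]]'
```

```text
time: 15.22
tool_pos: [0.5078, 0.0792, 0.0829]
tcp_rot: [2.095, 0.249, -2.096]
wrist_force: [0.2, 0.0, -2.1]
width: 0.58
```

```bash
python3 -m creep '[[255,[0,0,-1.5],0],[255,[0,0,-1.5],0],[255,[0,0,-1.5],0],[255,[0,0,-1.5],0],[255,[0,0,-1.5],0],[255,[0,0,-1],0],[255,[0,0,-0.7],0],[255,[0,0,-0.5],0]]'
python3 -m creep '[[255,[0,0,-0.4],0],[255,[0,0,-0.4],0],[255,[0,0,-0.4],0],[255,[0,0,-0.4],0],[255,[0,0,0],0],[255,[0,0,0],0],[255,[0,0,0],0],[255,[0,0,0],0]]'
```

```text
time: 15.88
tool_pos: [0.5079, 0.0792, 0.0735]
tcp_rot: [2.096, 0.249, -2.096]
wrist_force: [-1.2, -0.1, -3.2]
width: 0.577
time: 16.55
tool_pos: [0.508, 0.0792, 0.072]
tcp_rot: [2.096, 0.249, -2.096]
wrist_force: [0.2, 0.1, -2.6]
width: 0.577
```

```bash
python3 -m creep '[[255,[0,0,-0.4],0],[255,[0,0,-0.4],0],[255,[0,0,-0.4],0],[255,[0,0,0],0],[255,[0,0,0],0],[255,[0,0,0],0],[255,[0,0,0],0],[255,[0,0,0],0]]'
```

```text
time: 17.22
tool_pos: [0.5079, 0.0793, 0.0708]
tcp_rot: [2.096, 0.249, -2.096]
wrist_force: [-0.0, 0.1, -0.9]
width: 0.58
```

```bash
python3 -m creep '[[255,[0,0,-0.4],0],[255,[0,0,-0.3],0],[255,[0,0,0],0],[255,[0,0,0],0],[255,[0,0,0],0],[255,[0,0,0],0],[255,[0,0,0],0],[255,[0,0,0],0]]'
```

```text
time: 17.88
tool_pos: [0.508, 0.0793, 0.0708]
tcp_rot: [2.096, 0.249, -2.096]
wrist_force: [-3.9, -0.1, 4.9]
width: 0.578
```

Contact. Releasing and going to the small ring.

```bash
python3 -m creep '[[0,[0,0,0],0],[0,[0,0,0],0],[0,[0,0,0],0],[0,[0,0,0],0],[0,[0,0,2],0],[0,[0,0,10],0],[0,[0,0,25],0],[0,[0,0,28],0]]'
python3 -m creep '[[0,[0,-20,10],0],[0,[-2,-40,0],0],[0,[-2,-41,0],0],[0,[-2,-41,0],0],[0,[-2,-41,0],0],[0,[-2,-41,0],0],[0,[-2,-41,0],0],[0,[-2,-41,0],0]]'
python3 - <<'E'
from h import *
for n in ('scene',):
    p,d=read_camera(n); cv2.imwrite(f'pics/{n}6.png',p); np.save(n+'6.npy',d)
cv2.imwrite('pics/s6c.png',cv2.resize(p[140:270,220:380],None,fx=4,fy=4,interpolation=cv2.INTER_CUBIC))
E
```

```text
time: 18.55
tool_pos: [0.5062, 0.079, 0.1346]
tcp_rot: [2.091, 0.249, -2.1]
wrist_force: [0.3, -0.2, -0.8]
width: 1.001
time: 19.22
tool_pos: [0.4938, -0.2289, 0.1463]
tcp_rot: [2.097, 0.248, -2.094]
wrist_force: [1.4, 0.2, -0.2]
width: 1.003
```

View pics/s6c.png

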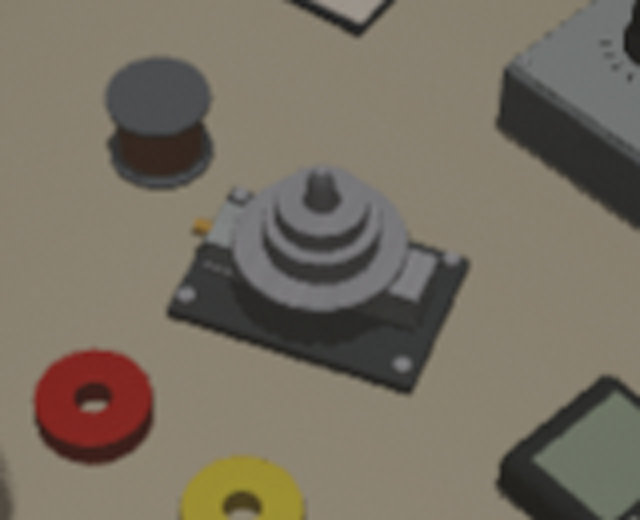

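```bash
python3 -m creep '[[0,[-1,-35,0],0],[0,[-1,-40,0],0],[0,[-1,-35,-10],0],[0,[0,-9,-20],0],[0,[0,0,-25],0],[0,[0,0,-25],0],[0,[0,0,-25],0],[0,[0,0,-15],0]]'
python3 -m creep '[[0,[0,0,-10],0],[0,[0,0,-5],0],[0,[0,0,0],0],[0,[0,0,0],0],[0,[0,0,0],0],[0,[0,0,0],0],[0,[0,0,0],0],[0,[0,0,0],0]]'
```

```text
time: 19.93
tool_pos: [0.4898, -0.3449, 0.0229]
tcp_rot: [2.095, 0.251, -2.099]
wrist_force: [-0.3, 0.3, -0.2]
width: 1.004
time: 20.6
tool_pos: [0.4914, -0.3461, 0.011]
tcp_rot: [2.096, 0.248, -2.094]
wrist_force: [-0.3, 0.7, 0.3]
width: 1.002
```

```bash
python3 -m creep '[[0,[-1.2,-0.5,-5],0],[0,[0,0,-3],0],[255,[0,0,0],0],[255,[0,0,0],0],[255,[0,0,0],0],[255,[0,0,0],0],[255,[0,0,0],0],[255,[0,0,0],0]]' 40
python3 -m creep '[[255,[0,0,0],0],[255,[0,0,0],0],[255,[0,0,0],0],[255,[0,0,0],0],[255,[0,0,0],0],[255,[0,0,0],0],[255,[0,0,0],0],[255,[0,0,0],0]]' 40
```

```text
time: 21.27
tool_pos: [0.4901, -0.3465, 0.0024]
tcp_rot: [2.096, 0.249, -2.095]
wrist_force: [0.2, -0.5, 1.6]
width: 0.439
time: 21.93
tool_pos: [0.4901, -0.3465, 0.0024]
tcp_rot: [2.096, 0.249, -2.095]
wrist_force: [0.9, 0.0, 4.1]
width: 0.442
```

```bash
python3 -m creep '[[255,[0,0,5],0],[255,[0,0,10],0],[255,[0,0,20],0],[255,[0,0,25],0],[255,[0,0,25],0],[255,[0,0,30],0],[255,[0,0,30],0],[255,[0,10,5],0]]'
python3 -m creep '[[255,[1,35,0],0],[255,[2,40,0],0],[255,[2,40,0],0],[255,[2,40,0],0],[255,[2,40,0],0],[255,[2,40,0],0],[255,[2,40,0],0],[255,[2,40,0],0]]'
python3 -m creep '[[255,[0,40,0],0],[255,[0,35,0],0],[255,[0,20,0],0],[255,[0,5,0],0],[255,[0,0,0],0],[255,[0,0,0],0],[255,[0,0,0],0],[255,[0,0,0],0]]'
```

```text
time: 22.6
tool_pos: [0.4926, -0.3395, 0.1589]
tcp_rot: [2.1, 0.24, -2.085]
wrist_force: [0.7, -0.9, -0.2]
width: 0.439
time: 23.27
tool_pos: [0.5033, -0.0191, 0.1515]
tcp_rot: [2.095, 0.249, -2.097]
wrist_force: [1.8, 0.1, -0.4]
width: 0.439
time: 23.93
tool_pos: [0.5046, 0.0774, 0.1519]
tcp_rot: [2.096, 0.247, -2.097]
wrist_force: [-0.8, 0.6, -0.6]
width: 0.436
```

```bash
python3 -m creep '[[255,[0,1,-4],0],[255,[0,0,-8],0],[255,[0,0,-8],0],[255,[0,0,-8],0],[255,[0,0,-6],0],[255,[0,0,-1],0],[255,[0,0,0],0],[255,[0,0,0],0]]'
python3 - <<'E'
from h import *
s=read_state();p=s['tool_pos'];print(p)
overlay('7',(.5053,.0779),p[2]+.012-.0024,.012,.020)
E
```

```text
time: 24.6
tool_pos: [0.5048, 0.0798, 0.1169]
tcp_rot: [2.095, 0.249, -2.096]
wrist_force: [-0.3, -0.2, -1.2]
width: 0.44
[0.5047521  0.07979139 0.11694467]
side 27 [0.50409912 0.07168352] topz 96 0.12655887946297562
```

View pics/ov7.png

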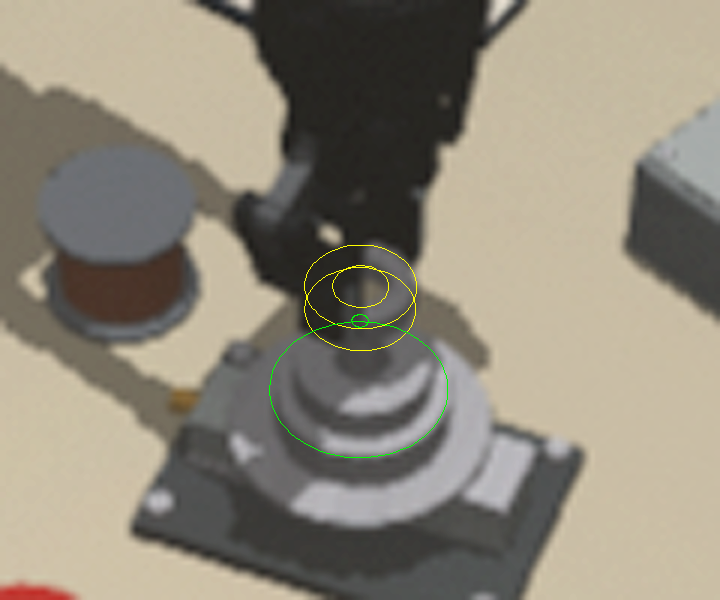

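```bash
python3 -m creep '[[255,[1,-0.8,0],0],[255,[0,0,-2],0],[255,[0,0,-3],0],[255,[0,0,-3],0],[255,[0,0,-3],0],[255,[0,0,-3],0],[255,[0,0,-2],0],[255,[0,0,-1],0]]'
```

```text
time: 25.32
tool_pos: [0.5053, 0.0789, 0.0994]
tcp_rot: [2.095, 0.249, -2.097]
wrist_force: [-0.3, -0.2, -0.1]
width: 0.439
```

```bash
python3 -m creep '[[255,[0,0,-1],0],[255,[0,0,-1.5],0],[255,[0,0,-1.5],0],[255,[0,0,-1.5],0],[255,[0,0,-1],0],[255,[0,0,-1],0],[255,[0,0,-0.5],0],[255,[0,0,0],0]]'
```

```text
time: 25.98
tool_pos: [0.5057, 0.0789, 0.0919]
tcp_rot: [2.096, 0.249, -2.096]
wrist_force: [-0.3, -0.1, -0.7]
width: 0.442
```

```bash
python3 -m creep '[[255,[0,0,-0.5],0],[255,[0,0,-0.5],0],[255,[0,0,-0.5],0],[255,[0,0,-0.5],0],[255,[0,0,-0.4],0],[255,[0,0,0],0],[255,[0,0,0],0],[255,[0,0,0],0]]'
python3 -m creep '[[255,[0,0,-0.4],0],[255,[0,0,-0.4],0],[255,[0,0,0],0],[255,[0,0,0],0],[255,[0,0,0],0],[255,[0,0,0],0],[255,[0,0,0],0],[255,[0,0,0],0]]'
```

```text
time: 26.65
tool_pos: [0.5058, 0.0789, 0.0897]
tcp_rot: [2.096, 0.249, -2.096]
wrist_force: [-0.3, 0.0, -0.7]
width: 0.436
time: 27.32
tool_pos: [0.5057, 0.0789, 0.0889]
tcp_rot: [2.096, 0.249, -2.096]
wrist_force: [0.3, 0.4, -1.2]
width: 0.44
```

```bash
python3 -m creep '[[255,[0,0,-0.4],0],[255,[0,0,-0.4],0],[255,[0,0,0],0],[255,[0,0,0],0],[255,[0,0,0],0],[255,[0,0,0],0],[255,[0,0,0],0],[255,[0,0,0],0]]'
```

```text
time: 27.98
tool_pos: [0.5059, 0.0789, 0.0884]
tcp_rot: [2.096, 0.249, -2.096]
wrist_force: [-2.1, -0.8, 5.8]
width: 0.442
```

Contact. Releasing, rising, and half-turning the tool on the way to the knob (to stay inside the last joint's range).

```bash
python3 -m creep '[[0,[0,0,0],0],[0,[0,0,0],0],[0,[0,0,0],0],[0,[0,0,0],0],[0,[0,0,2],0],[0,[0,0,15],0],[0,[0,0,28],0],[0,[0,0,30],0]]'
python3 -m creep '[[0,[2,10,0],0.125],[0,[3,15,0],0.125],[0,[3,15,0],0.125],[0,[3,15,0],0.125],[0,[3,15,0],0.125],[0,[3,15,0],0.125],[0,[3,15,0],0.125],[0,[3,15,0],0.125]]'
python3 -m creep '[[0,[3,15,0],0.125],[0,[3,15,0],0.125],[0,[3,15,0],0.125],[0,[3,15,0],0.125],[0,[3,15,0],0.125],[0,[3,15,0],0.125],[0,[3,15,0],0.125],[0,[3,15,0],0.125]]'
python3 -m creep '[[0,[2,8,0],0.125],[0,[0,0,0],0.125],[0,[0,0,0],0.125],[0,[0,0,0],0.125],[0,[0,0,0],0.125],[0,[0,0,0],0.125],[0,[0,0,0],0.125],[0,[0,0,0],0.125]]'
python3 - <<'E'
from h import *
s=read_state();print(s['q'],R.from_rotvec(s['tcp_rot']).as_matrix().round(3))
for n in ('top','scene',):
    p,d=read_camera(n); cv2.imwrite(f'pics/{n}8.png',p); np.save(n+'8.npy',d)
cv2.imwrite('pics/s8c.png',cv2.resize(p[90:250,260:460],None,fx=4,fy=3.75,interpolation=cv2.INTER_CUBIC))
E
```

```text
time: 28.65
tool_pos: [0.5041, 0.0787, 0.1622]
tcp_rot: [2.091, 0.249, -2.1]
wrist_force: [0.5, 0.1, 0.3]
width: 1.0
time: 29.32
tool_pos: [0.5288, 0.1947, 0.1631]
tcp_rot: [1.446, 1.036, -1.446]
wrist_force: [0.0, -0.8, 0.0]
width: 1.001
time: 29.98
tool_pos: [0.5528, 0.3147, 0.163]
tcp_rot: [0.701, 1.455, -0.701]
wrist_force: [-0.6, -0.3, 0.6]
width: 1.001
time: 30.65
tool_pos: [0.5547, 0.3219, 0.1629]
tcp_rot: [-0.08, 1.57, 0.08]
wrist_force: [-0.1, 0.8, -0.1]
width: 0.999
[ 4.87013340e-01  2.50326862e-01  1.75028680e+00 -3.34801131e-06
  1.14125629e+00 -1.18516151e+00] [[-0.    -0.101  0.995]
 [-0.     0.995  0.101]
 [-1.    -0.    -0.   ]]
```

View pics/s8c.png

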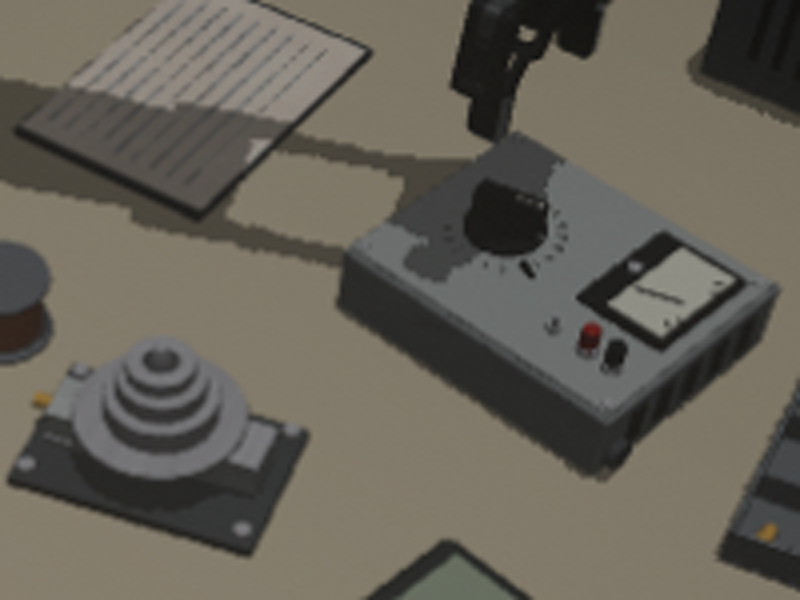

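The stack of three stands flat at crop (160,400). Refining the angles of the bar and the mark.

```bash
python3 - <<'E'
from h import *
W=np.load('W_top.npy');p=cv2.imread('pics/top0.png')
v,u=np.mgrid[0:420,0:560]
m=(abs(u-144)<22)&(abs(v-215)<22)
B=W[m&(W[...,2]>.086)&(W[...,2]<.095)]
c=B[:,:2].mean(0);w,V=np.linalg.eigh(np.cov((B[:,:2]-c).T));print(c,np.degrees(np.arctan2(V[1,1],V[0,1])),np.sqrt(w*12))
for n,z,k in(('top','.06',0),('scene','.06',0)):
    W=np.load(f'W_{n}.npy');p=cv2.imread(f'pics/{n}0.png').astype(int).sum(2)
    x=world(n,np.c_[u.ravel(),v.ravel()],z=.06).reshape(420,560,3)
    for kc in ((.5554,.3222),(.556,.3218)):
        r=np.hypot(x[...,0]-kc[0],x[...,1]-kc[1]);a=np.degrees(np.arctan2(x[...,1]-kc[1],x[...,0]-kc[0]))
        s=(r>.031)&(r<.042)&(abs(a+32)<18)
        dark=np.clip(np.median(p[s])-p[s]-30,0,None)
        print(n,kc,'mark',(dark*a[s]).sum()/dark.sum(),(dark*r[s]).sum()/dark.sum(),s.sum(),(dark>0).sum())
for n in('top','scene'):
    p=cv2.imread(f'pics/{n}0.png'); q=pix(n,[[.5554,.3222,.07]])[0].astype(int)
    cv2.imwrite(f'pics/k{n}.png',cv2.convertScaleAbs(cv2.resize(p[q[1]-24:q[1]+24,q[0]-24:q[0]+24],None,fx=12,fy=12,interpolation=cv2.INTER_CUBIC),alpha=1.5)); print(q)
E
```

```text
[0.55563797 0.32235783] -169.96762403961833 [0.01431076 0.04244688]
top (0.5554, 0.3222) mark -29.890264702473317 0.03573304937273331 40 14
top (0.556, 0.3218) mark -29.440803127238755 0.03535322868900268 40 13
scene (0.5554, 0.3222) mark -27.123806511720023 0.03509387327036855 32 12
scene (0.556, 0.3218) mark -26.901452067823232 0.03515195333554775 33 11
[143 215]
[386 149]
```

View pics/ktop.png

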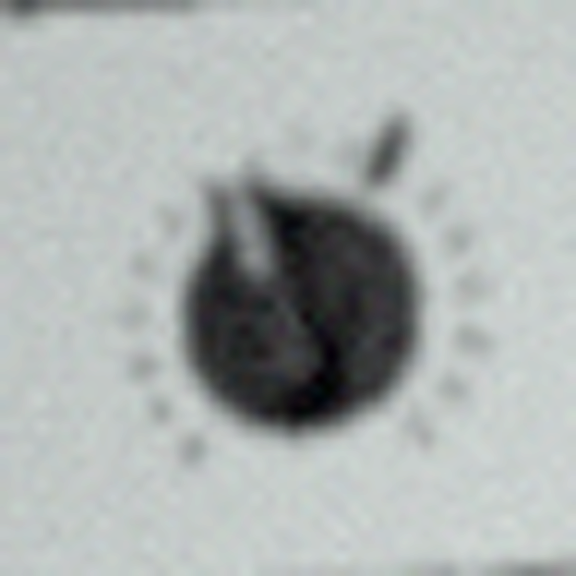

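View pics/kscene.png

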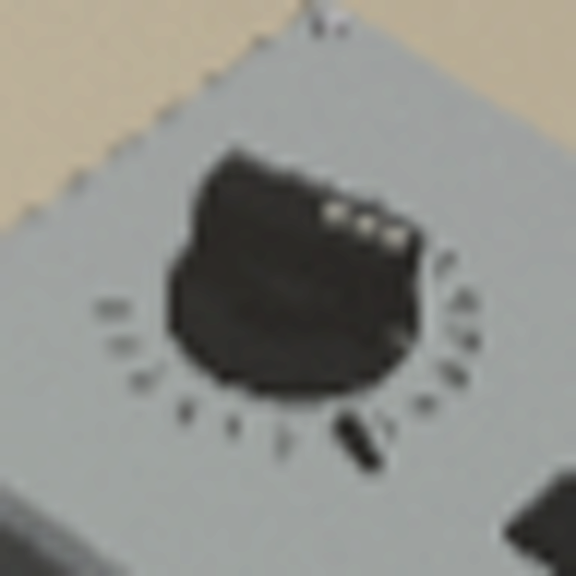

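```bash
python3 - <<'E'
from h import *
def do(n,o,T,mk):
    T=np.array(T,float); w=world(n,(T+.5)/12-.5+np.array(o),z=.06)[:,:2]
    M=world(n,(np.array(mk,float)+.5)/12-.5+np.array(o),z=.06)[:,:2]
    f=least_squares(lambda x:np.hypot(*(w-x[:2]).T)-x[2],[.5554,.3222,.034],loss='soft_l1',f_scale=.001);c=f.x[:2]
    print(n,f.x.round(4),'res',(f.fun*1e3).round(1))
    for cc in (c,np.array([.5555,.3223])):
        a=np.degrees(np.unwrap(np.arctan2(*(w-cc).T[::-1])));print(a.round(1),np.diff(a).round(1)); 
        m=M-cc;print('mark',np.degrees(np.arctan2(m[:,1],m[:,0])),np.hypot(*m.T))
    print('own dir',np.degrees(np.arctan2(*(M[-1]-M[0])[::-1])))
do('top',(119,191),[(190,450),(160,410),(140,365),(130,315),(140,265),(172,215),(300,140),(433,198),(457,238),(475,285),(478,340),(455,388),(425,435)],[(375,183),(388,150),(400,118)])
do('scene',(362,125),[(447,262),(468,299),(466,337),(454,375),(425,405),(390,425),(284,440),(233,428),(186,411),(143,380),(122,345),(110,307)],[(342,424),(357,443),(374,467)])
E
```

```text
top [0.5547 0.3236 0.0353] res [-0.1 -0.7 -0.5  0.6  0.6 -0.3  0.6 -0.6 -1.  -0.   1.1 -0.2  0.5]
[ 135.2  117.9  100.9   83.8   67.2   48.    -1.9  -53.2  -69.5  -86.8
 -104.8 -121.7 -139.6] [-17.3 -17.1 -17.1 -16.6 -19.2 -49.8 -51.3 -16.3 -17.2 -18.  -16.9 -17.9]
mark [-32.5274463  -31.10083693 -30.00347251] [0.02988794 0.03700239 0.04387888]
[ 134.7  118.1  101.8   85.3   69.2   50.4    0.2  -53.   -70.1  -88.
 -106.6 -124.  -142.1] [-16.6 -16.4 -16.5 -16.1 -18.8 -50.2 -53.2 -17.1 -18.  -18.6 -17.4 -18. ]
mark [-31.20407833 -29.98676033 -29.03449447] [0.0284993  0.0356297  0.04251906]
own dir -24.64027942780019
scene [0.5524 0.3264 0.0354] res [ 0.1  0.5 -0.5 -0.  -0.1  0.   0.2 -0.4  0.3  0.5 -0.4 -0.1]
[  66.5   49.1   31.8   13.8   -3.2  -18.1  -53.2  -69.7  -85.7 -104.1
 -120.5 -137.9] [-17.4 -17.3 -18.  -17.1 -14.9 -35.  -16.5 -16.  -18.4 -16.5 -17.4]
mark [-32.81259874 -31.06844614 -29.96415094] [0.03183773 0.03738153 0.04427378]
[  73.3   56.9   40.3   21.9    3.8  -12.8  -53.2  -72.5  -90.8 -111.1
 -128.7 -146.3] [-16.4 -16.6 -18.4 -18.2 -16.5 -40.5 -19.3 -18.3 -20.3 -17.6 -17.6]
mark [-29.09533745 -27.73118193 -27.07795585] [0.0270429  0.03264077 0.03956537]
own dir -22.736371375899196
```

The ticks are 0.3 rad apart and the start of the scale is at about 135.8°, so the mark (2.90) is at -30.4°; direct measurement gives -31°. The bar is at about +10.5°, so the turn is about 41° clockwise. Gripping the bar now.

```bash
python3 -m creep '[[0,[0.4,0.8,-10],0.08],[0,[0,0,-20],0],[0,[0,0,-20],0],[0,[0,0,-15],0],[0,[0,0,-12],0],[0,[0,0,-8],0],[0,[0,0,-4],0],[0,[0,0,-3],0]]'
python3 -m creep '[[255,[0,0,0],0],[255,[0,0,0],0],[255,[0,0,0],0],[255,[0,0,0],0],[255,[0,0,0],0],[255,[0,0,0],0],[255,[0,0,0],0],[255,[0,0,0],0]]' 25
python3 -m creep '[[255,[0,0,0],0],[255,[0,0,0],0],[255,[0,0,0],0],[255,[0,0,0],0],[255,[0,0,0],0],[255,[0,0,0],0],[255,[0,0,0],0],[255,[0,0,0],0]]' 25
python3 - <<'E'
from h import *
s=read_state();print(s['q'],R.from_rotvec(s['tcp_rot']).as_matrix().round(4)[:,1],s['wrist_force'],s['torque'])
E
```

```text
time: 31.42
tool_pos: [0.5552, 0.3228, 0.0708]
tcp_rot: [-0.137, 1.567, 0.137]
wrist_force: [0.3, -0.2, 0.1]
width: 0.998
time: 32.08
tool_pos: [0.5555, 0.3244, 0.0723]
tcp_rot: [-0.135, 1.565, 0.139]
wrist_force: [-1.7, 4.2, 2.5]
width: 0.282
time: 32.75
tool_pos: [0.5555, 0.3244, 0.0723]
tcp_rot: [-0.135, 1.565, 0.139]
wrist_force: [-2.0, 3.9, 3.1]
width: 0.281
[ 0.48889389  0.34057034  1.81647637  0.00223938  0.98211143 -1.25812447] [-0.1741  0.9847  0.0025] [-1.95268319  3.94030388  3.08124631] [ 0.8088043   0.34287108 -0.04017199]
```

The opening is about 24 mm, but the bar is 14 mm wide, so something is off. Looking before going on.

```bash
python3 - <<'E'
from h import *
for n in ('top','scene',):
    p,d=read_camera(n); cv2.imwrite(f'pics/{n}9.png',p); np.save(n+'9.npy',d)
    q=pix(n,[[.5554,.3222,.08]])[0].astype(int)
    a,b=max(q[0]-50,0),max(q[1]-50,0)
    cv2.imwrite(f'pics/{n}9c.png',cv2.convertScaleAbs(cv2.resize(p[b:b+90,a:a+110],None,fx=6.5,fy=6.5,interpolation=cv2.INTER_CUBIC),alpha=1.8))
E
```

```text
(no output)
```

View pics/scene9c.png

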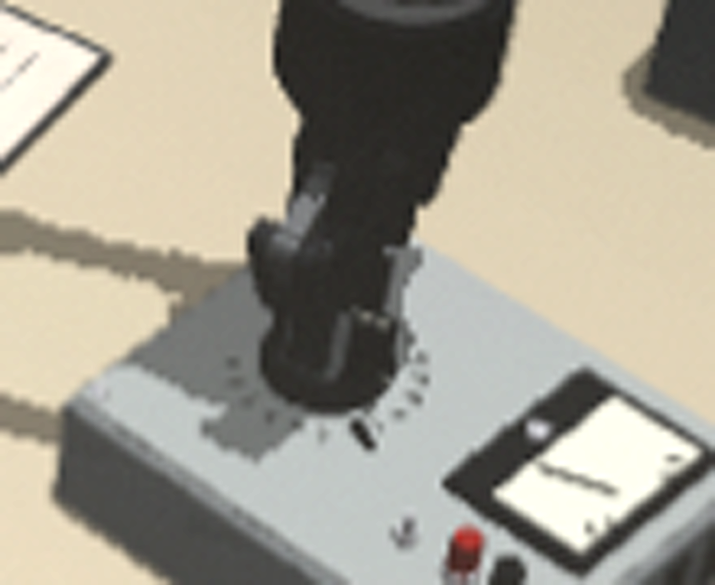

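View pics/top9c.png

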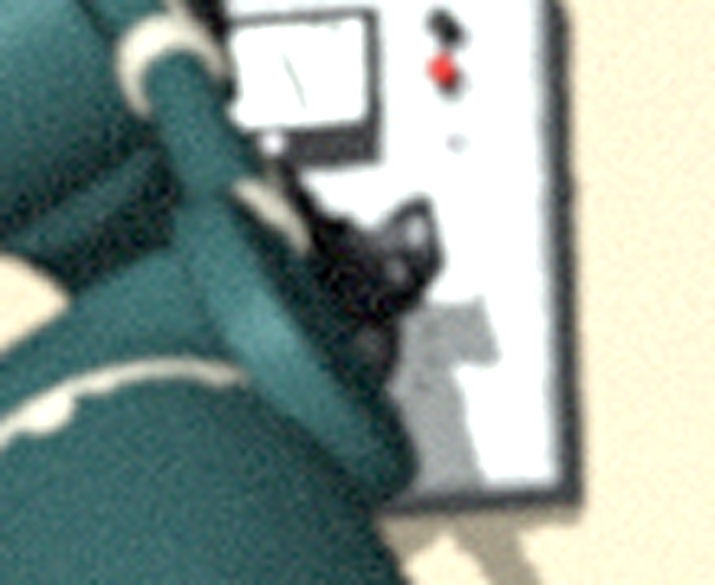

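The near finger tip rests on the skirt (crop (330,365)) and stops the closing. I'll open a little, rise 6 mm and close again.

```bash
python3 -m creep '[[140,[0,0,0],0],[140,[0,0,0],0],[140,[0,0,3],0],[140,[0,0,3],0],[140,[0,0,0],0],[140,[0,0,0],0],[140,[0,0,0],0],[140,[0,0,0],0]]' 25
python3 -m creep '[[255,[0,0,0],0],[255,[0,0,0],0],[255,[0,0,0],0],[255,[0,0,0],0],[255,[0,0,0],0],[255,[0,0,0],0],[255,[0,0,0],0],[255,[0,0,0],0]]' 25
python3 - <<'E'
from h import *
s=read_state();print(R.from_rotvec(s['tcp_rot']).as_matrix().round(4)[:,1],s['torque'])
E
```

```text
time: 33.52
tool_pos: [0.5551, 0.3226, 0.077]
tcp_rot: [-0.138, 1.567, 0.137]
wrist_force: [0.1, 0.3, -0.1]
width: 0.45
time: 34.18
tool_pos: [0.5555, 0.3243, 0.078]
tcp_rot: [-0.136, 1.565, 0.139]
wrist_force: [-1.5, 5.4, 3.6]
width: 0.153
[-0.1741  0.9847  0.0023] [ 0.77946903  0.23499449 -0.05937704]
```

Now 13 mm: the bar is held. Centring to relieve the side force, then turning clockwise.

```bash
python3 -m creep '[[255,[0.4,1.0,0.4],0],[255,[0,0.8,0.4],0],[255,[0,0,0],0],[255,[0,0,0],0],[255,[0,0,0],0],[255,[0,0,0],0],[255,[0,0,0],0],[255,[0,0,0],0]]' 25
python3 - <<'E'
from h import *
s=read_state();print(R.from_rotvec(s['tcp_rot']).as_matrix().round(4)[:,1],s['torque'])
E
```

```text
time: 34.85
tool_pos: [0.5556, 0.3244, 0.078]
tcp_rot: [-0.138, 1.566, 0.137]
wrist_force: [-2.3, 1.0, 5.5]
width: 0.155
[-1.742e-01  9.847e-01 -1.000e-04] [ 0.03410275  0.31645868 -0.06701083]
```

```bash
python3 -m creep '[[255,[-0.4,0.2,0],-0.05],[255,[0,0,0],-0.07],[255,[0,0,0],-0.07],[255,[0,0,0],-0.07],[255,[0,0,0],-0.07],[255,[0,0,0],-0.07],[255,[0,0,0],-0.07],[255,[0,0,0],-0.05]]' 25
python3 - <<'E'
from h import *
s=read_state();y=R.from_rotvec(s['tcp_rot']).as_matrix().round(4)[:,1];print(y,np.arctan2(-y[0],y[1]),s['torque'],s['wrist_force'])
E
```

```text
time: 35.52
tool_pos: [0.5555, 0.3242, 0.078]
tcp_rot: [0.272, 1.553, -0.273]
wrist_force: [-1.6, -0.0, 4.9]
width: 0.158
[ 3.408e-01  9.401e-01 -6.000e-04] -0.34777991516324597 [-0.13297304  0.16196394  0.080612  ] [-1.57341080e+00 -3.79167596e-03  4.92208085e+00]
```

```bash
python3 -m creep '[[255,[0,0,0],-0.06],[255,[0,0,0],-0.06],[255,[0,0,0],-0.05],[255,[0,0,0],-0.015],[255,[0,0,0],0],[255,[0,0,0],0],[255,[0,0,0],0],[255,[0,0,0],0]]' 25
python3 - <<'E'
from h import *
s=read_state();y=R.from_rotvec(s['tcp_rot']).as_matrix().round(4)[:,1];print(y,np.arctan2(-y[0],y[1]),s['torque'],s['wrist_force'])
E
```

```text
time: 36.18
tool_pos: [0.5554, 0.3241, 0.078]
tcp_rot: [0.414, 1.53, -0.416]
wrist_force: [-1.1, -0.7, 4.6]
width: 0.156
[ 5.053e-01  8.630e-01 -6.000e-04] -0.5297011537740153 [-0.14533033  0.17893679 -0.05824775] [-1.08269904 -0.6578466   4.59523618]
```

```bash
python3 -m creep '[[140,[0,0,0],0],[140,[0,0,0],0],[140,[0,0,0],0],[140,[0,0,1],0],[100,[0,0,10],0],[100,[0,0,20],0],[100,[0,0,25],0],[100,[0,0,24],0]]' 25
python3 -m creep '[[100,[0,-15,0],0],[100,[0,-30,0],0],[100,[0,-30,0],0],[100,[0,-30,0],0],[100,[0,-30,0],0],[100,[0,-25,0],0],[100,[0,0,0],0],[100,[0,0,0],0]]' 25
python3 - <<'E'
from h import *
for n in ('top','scene',):
    p,d=read_camera(n); cv2.imwrite(f'pics/{n}10.png',p); np.save(n+'10.npy',d)
    q=[143,215] if n=='top' else [386,149]
    cv2.imwrite(f'pics/{n}10c.png',cv2.convertScaleAbs(cv2.resize(p[q[1]-24:q[1]+24,q[0]-24:q[0]+24],None,fx=12,fy=12,interpolation=cv2.INTER_CUBIC),alpha=1.8))
    v,u=np.mgrid[0:420,0:560]
    W=world(n,np.c_[u.ravel(),v.ravel()],depth=np.where(d>0,d,np.nan).ravel()).reshape(420,560,3)
    B=W[(abs(u-q[0])<22)&(abs(v-q[1])<22)&(W[...,2]>.0865)&(W[...,2]<.102)]
    c=B[:,:2].mean(0);w,V=np.linalg.eigh(np.cov((B[:,:2]-c).T));print(n,c,np.median(B[:,2]),np.degrees(np.arctan2(V[1,1],V[0,1])),np.sqrt(w*12))
    print(cv2.minAreaRect(B[:,:2].astype(np.float32)))
E
```

```text
time: 36.85
tool_pos: [0.5548, 0.3245, 0.1588]
tcp_rot: [0.415, 1.531, -0.416]
wrist_force: [-0.1, 0.4, 1.1]
width: 0.61
time: 37.52
tool_pos: [0.555, 0.1632, 0.158]
tcp_rot: [0.417, 1.53, -0.417]
wrist_force: [0.1, -0.4, -0.6]
width: 0.607
top [0.54921242 0.32930552] 0.09025738494461977 154.7987600997367 [0.00779726 0.02775264]
((0.5503646731376648, 0.3283281624317169), (0.008431067690253258, 0.029374567791819572), 64.57836151123047)
scene [0.55563213 0.32250967] 0.09089346845189217 149.00360093874662 [0.01408167 0.0468593 ]
((0.5535014867782593, 0.3241821825504303), (0.014748997986316681, 0.047127339988946915), 57.065155029296875)
```

View pics/top10c.png

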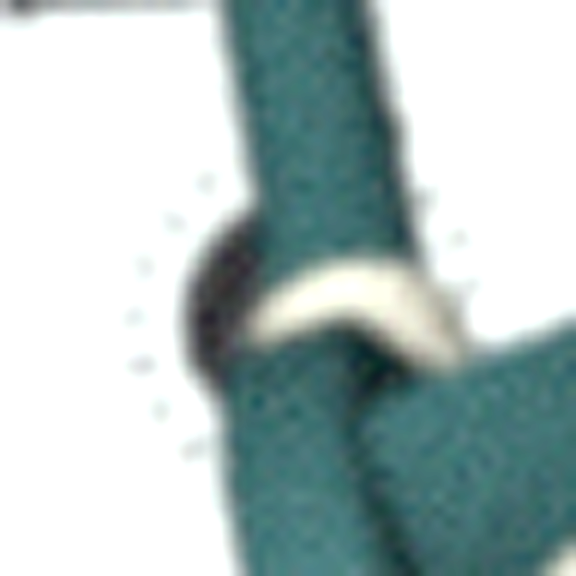

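View pics/scene10c.png

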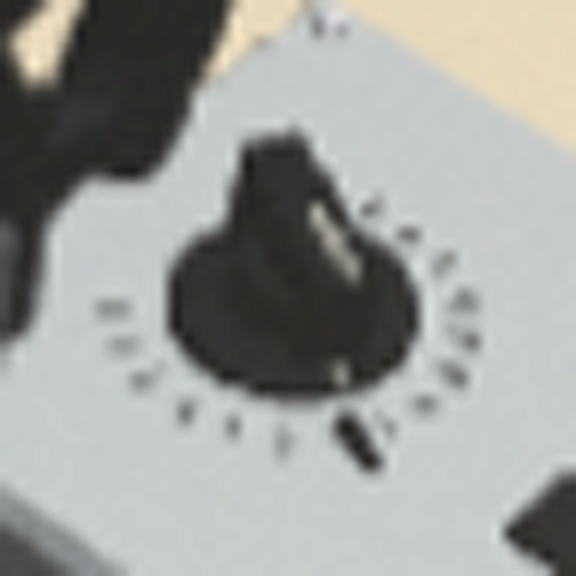

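```bash
python3 -m creep '[[100,[0,-20,0],0],[100,[0,-30,0],0],[100,[0,-30,0],0],[100,[0,-30,0],0],[100,[0,-30,0],0],[100,[0,-20,0],0],[100,[0,0,0],0],[100,[0,0,0],0]]' 25
python3 - <<'E'
from h import *
for n in ('top',):
    p,d=read_camera(n); cv2.imwrite(f'pics/{n}11.png',p); np.save(n+'11.npy',d)
    q=[143,215]
    cv2.imwrite(f'pics/{n}11c.png',cv2.convertScaleAbs(cv2.resize(p[q[1]-24:q[1]+24,q[0]-24:q[0]+24],None,fx=12,fy=12,interpolation=cv2.INTER_CUBIC),alpha=1.5))
    v,u=np.mgrid[0:420,0:560]
    W=world(n,np.c_[u.ravel(),v.ravel()],depth=np.where(d>0,d,np.nan).ravel()).reshape(420,560,3)
    B=W[(abs(u-q[0])<22)&(abs(v-q[1])<22)&(W[...,2]>.0865)&(W[...,2]<.102)]
    c=B[:,:2].mean(0);w,V=np.linalg.eigh(np.cov((B[:,:2]-c).T));print(n,c,np.median(B[:,2]),np.degrees(np.arctan2(V[1,1],V[0,1])),np.sqrt(w*12))
    print(cv2.minAreaRect(B[:,:2].astype(np.float32)))
    c=np.array([.5555,.3225])
# scene prediction of skirt-edge and mark for various angles
for cc in ((.5556,.3225),(.5555,.324)):
  for a in (-26,-31,-36):
    t=np.radians(a);P=[[cc[0]+r*np.cos(t),cc[1]+r*np.sin(t),z] for r,z in((.024,.065),(.031,.06),(.036,.06),(.041,.06),(.008,.0905),(.02,.0905))]
    print(cc,a,((pix('scene',P)-[362,125]+.5)*12-.5).round(0).tolist())
E
```

```text
time: 38.28
tool_pos: [0.5555, 0.005, 0.1579]
tcp_rot: [0.416, 1.53, -0.415]
wrist_force: [-0.1, -0.0, -0.5]
width: 0.608
top [0.55440627 0.32262898] 0.0899980379025841 150.3563672294337 [0.01434711 0.04361663]
((0.5544540882110596, 0.3217960596084595), (0.015312732197344303, 0.04311278834939003), 57.80137634277344)
(0.5556, 0.3225) -26 [[347.0, 394.0], [359.0, 436.0], [370.0, 453.0], [382.0, 471.0], [329.0, 246.0], [357.0, 287.0]]
(0.5556, 0.3225) -31 [[337.0, 396.0], [346.0, 439.0], [355.0, 457.0], [365.0, 475.0], [326.0, 246.0], [348.0, 289.0]]
(0.5556, 0.3225) -36 [[326.0, 398.0], [333.0, 441.0], [340.0, 459.0], [347.0, 478.0], [322.0, 247.0], [340.0, 290.0]]
(0.5555, 0.324) -26 [[351.0, 389.0], [363.0, 432.0], [375.0, 449.0], [386.0, 467.0], [334.0, 241.0], [361.0, 283.0]]
(0.5555, 0.324) -31 [[341.0, 392.0], [350.0, 435.0], [360.0, 453.0], [369.0, 471.0], [330.0, 242.0], [353.0, 285.0]]
(0.5555, 0.324) -36 [[331.0, 393.0], [337.0, 437.0], [344.0, 455.0], [351.0, 474.0], [327.0, 243.0], [344.0, 286.0]]
```

View pics/top11c.png

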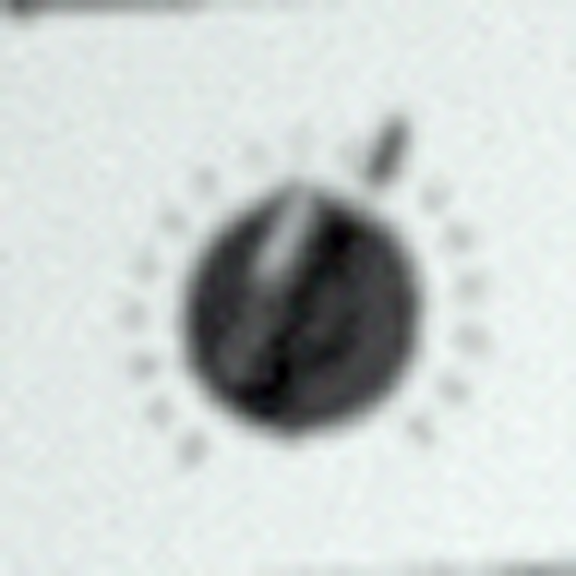

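Scene gives the bar at -31.0°, top -29.6° and the kinematics -30.4°, against the mark at -30.4° to -31°. In the top crop the pointer line (285,235) runs parallel to the mark (388,150). It is aligned and still pushed in (bar top at 90 mm). Going back to grip and pull.

```bash
python3 -m creep '[[100,[0,20,0],0],[100,[0,40,0],0],[100,[0,40,0],0],[100,[0,40,0],0],[100,[0,40,0],0],[100,[0,40,0],0],[100,[0,40,0],0],[100,[0,35,0],0]]' 25
python3 -m creep '[[100,[0,20,0],0],[100,[0,4,-10],0],[100,[0,0,-20],0],[100,[0,0,-20],0],[100,[0,0,-15],0],[100,[0,0,-9],0],[100,[0,0,0],0],[100,[0,0,0],0]]' 25
python3 - <<'E'
from h import *
s=read_state();y=R.from_rotvec(s['tcp_rot']).as_matrix()[:,1];print(np.arctan2(-y[0],y[1]),s['tool_pos'],s['wrist_force'])
E
```

```text
time: 39.0
tool_pos: [0.5538, 0.3045, 0.1579]
tcp_rot: [0.413, 1.531, -0.412]
wrist_force: [1.4, 0.6, 0.7]
width: 0.609
time: 39.67
tool_pos: [0.5544, 0.3238, 0.0832]
tcp_rot: [0.414, 1.532, -0.416]
wrist_force: [-0.2, 0.0, -0.3]
width: 0.607
-0.5292659827900077 [0.55442752 0.32375464 0.08319439] [-0.20627155  0.0167879  -0.26084582]
```

```bash
python3 -m creep '[[100,[0.8,0.4,-3],0],[255,[0,0,0],0],[255,[0,0,0],0],[255,[0,0,0],0],[255,[0,0,0],0],[255,[0,0,0],0],[255,[0,0,0],0],[255,[0,0,0],0]]' 40
python3 - <<'E'
from h import *
s=read_state();y=R.from_rotvec(s['tcp_rot']).as_matrix()[:,1];print(np.arctan2(-y[0],y[1]),s['tool_pos'],s['wrist_force'],s['torque'])
E
```

```text
time: 40.33
tool_pos: [0.5563, 0.3239, 0.082]
tcp_rot: [0.415, 1.53, -0.415]
wrist_force: [-0.8, -2.7, 6.0]
width: 0.149
-0.5297879071458469 [0.55630349 0.32390097 0.08202376] [-0.79214193 -2.73754743  5.97236345] [-0.36331282  0.31577266  0.06425542]
```

```bash
python3 -m creep '[[255,[0,0,1],0],[255,[0,0,1.5],0],[255,[0,0,1.5],0],[255,[0,0,1.5],0],[255,[0,0,1.5],0],[255,[0,0,1],0],[255,[0,0,0],0],[255,[0,0,0],0]]' 40
python3 - <<'E'
from h import *
s=read_state();y=R.from_rotvec(s['tcp_rot']).as_matrix()[:,1];print(np.arctan2(-y[0],y[1]),s['tool_pos'],s['wrist_force'],s['torque'])
E
```

```text
time: 41.0
tool_pos: [0.5562, 0.324, 0.089]
tcp_rot: [0.415, 1.53, -0.415]
wrist_force: [2.6, -2.6, -1.4]
width: 0.147
-0.5296718696464205 [0.55617251 0.32395846 0.08904354] [ 2.63545942 -2.55632751 -1.43155274] [-0.43243535 -0.46511064  0.04420311]
```

```bash
python3 -m creep '[[255,[0,0,1],0],[255,[0,0,1],0],[255,[0,0,1],0],[255,[0,0,0.5],0],[255,[0,0,0],0],[255,[0,0,0],0],[255,[0,0,0],0],[255,[0,0,0],0]]' 40
python3 - <<'E'
from h import *
s=read_state();y=R.from_rotvec(s['tcp_rot']).as_matrix()[:,1];print(np.arctan2(-y[0],y[1]),s['tool_pos'],s['wrist_force'],s['torque'])
E
```

```text
time: 41.67
tool_pos: [0.556, 0.3239, 0.0903]
tcp_rot: [0.415, 1.531, -0.415]
wrist_force: [7.7, 0.1, -13.0]
width: 0.147
-0.5297516175912798 [0.55599346 0.32391627 0.09032829] [  7.6778404    0.05039034 -13.03777393] [-0.0131695  -1.35157558  0.00653909]
```

It hit the end stop: 8.3 mm of travel, pull force 13 N. Releasing and checking.

```bash
python3 -m creep '[[120,[0,0,0],0],[120,[0,0,0],0],[100,[0,0,0],0],[100,[0,0,2],0],[100,[0,0,15],0],[100,[0,0,25],0],[100,[0,0,30],0],[100,[0,0,10],0]]' 25
python3 -m creep '[[100,[0,-30,0],0],[100,[0,-40,0],0],[100,[0,-40,0],0],[100,[0,-40,0],0],[100,[0,-40,0],0],[100,[0,-40,0],0],[100,[0,-40,0],0],[100,[0,-40,0],0]]' 25
python3 -m creep '[[100,[0,-30,0],0],[100,[0,-20,0],0],[100,[0,-10,0],0],[100,[0,0,0],0],[100,[0,0,0],0],[100,[0,0,0],0],[100,[0,0,0],0],[100,[0,0,0],0]]' 25
python3 - <<'E'
from h import *
for n in ('top','scene'):
    p,d=read_camera(n); cv2.imwrite(f'pics/{n}12.png',p)
    q=[143,215] if n=='top' else [386,149]
    cv2.imwrite(f'pics/{n}12c.png',cv2.convertScaleAbs(cv2.resize(p[q[1]-24:q[1]+24,q[0]-24:q[0]+24],None,fx=12,fy=12,interpolation=cv2.INTER_CUBIC),alpha=1.5))
    v,u=np.mgrid[0:420,0:560]
    W=world(n,np.c_[u.ravel(),v.ravel()],depth=np.where(d>0,d,np.nan).ravel()).reshape(420,560,3)
    B=W[(abs(u-q[0])<22)&(abs(v-q[1])<22)&(W[...,2]>.094)&(W[...,2]<.110)]
    c=B[:,:2].mean(0);w,V=np.linalg.eigh(np.cov((B[:,:2]-c).T));print(n,len(B),c,np.median(B[:,2]),np.degrees(np.arctan2(V[1,1],V[0,1])),np.sqrt(w*12))
E
```

```text
time: 42.33
tool_pos: [0.5581, 0.3257, 0.1801]
tcp_rot: [0.419, 1.525, -0.41]
wrist_force: [1.9, 1.3, 1.9]
width: 0.611
time: 43.0
tool_pos: [0.5556, 0.0126, 0.1748]
tcp_rot: [0.415, 1.53, -0.414]
wrist_force: [0.6, -0.3, -0.0]
width: 0.609
time: 43.67
tool_pos: [0.556, -0.0445, 0.1743]
tcp_rot: [0.414, 1.531, -0.414]
wrist_force: [0.9, -0.1, 0.3]
width: 0.605
top 108 [0.55350128 0.32286533] 0.09799168725150609 150.91354280132126 [0.01416562 0.04245025]
scene 92 [0.55495255 0.32222701] 0.09901524193315842 149.43982728060217 [0.01486325 0.04572129]
```

View pics/top12c.png

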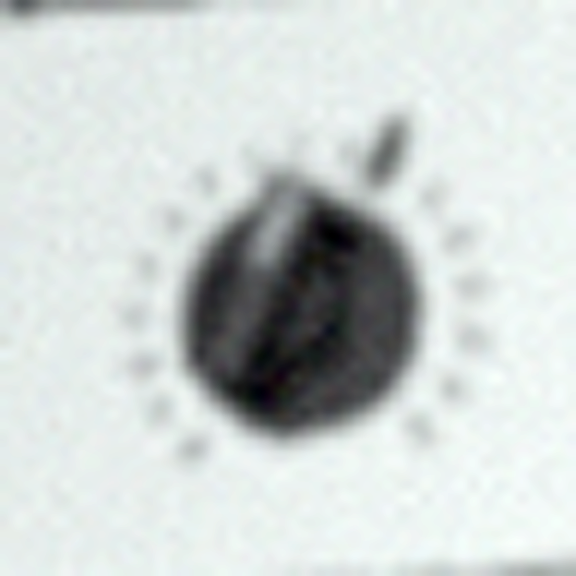

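View pics/scene12.png

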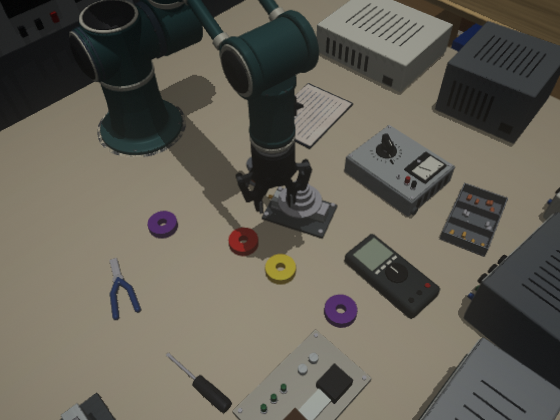

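View pics/scene12c.png

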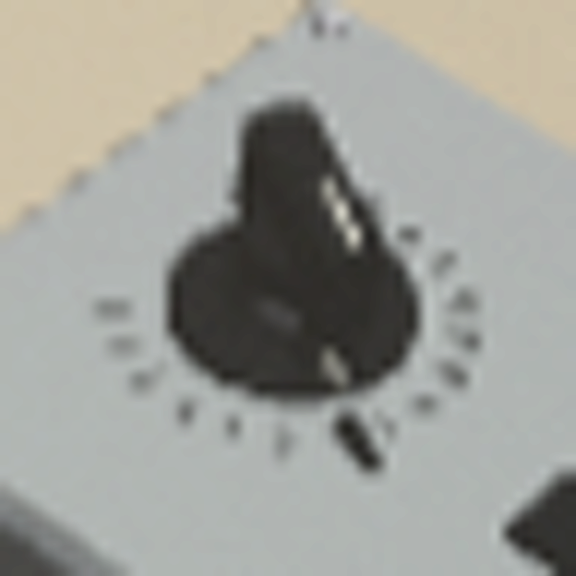

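Bar top is now 98 to 99 mm (it was 90 to 91), so the knob is fully out, with the pointer at the mark. In the scene view the stack stands at (300,203), the bystanders are where they were, and the gripper touches nothing. Handing in.

```bash
python3 - <<'E'
from workcell import *
print(finish_job())
E
```

```text
the job is handed in; nothing more can be done
None
```

I handed the job in at about 44 s of the 72 s allowed. The three steel rings are on the post, largest at the bottom. The span knob was then turned clockwise to the long mark and, after that, pulled fully out.

**Stack:** each ring was lowered until the wrist felt it touch, at about 6 N or less, and then released. A picture taken after the third ring shows the stack lying flat. In the last picture the arm partly hides it, so I could not re-check it fully.

**Dial:** the knob's bar measures -29.1° from the top camera and -30.6° from the scene camera, and the arm's own pose gave -30.4°. The mark measures between -30.4° and -31.1°. These agree to about 1 to 2°, which is as well as I could measure it.

**Pull:** the top of the bar rose about 8 mm, from 90–91 mm to 98–99 mm. The pull force climbed to 13 N at the end stop.

**What went wrong:** my first grip on the knob closed on the dial skirt, with the fingers stopped at about 24 mm and only a few newtons of force. I opened a little, rose 6 mm and gripped the bar properly before turning it. The bystanders and the coloured rings look unmoved in the last picture.

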